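Restock the label-roll rack and refit its cover

TASK

Restock the label-roll rack: clear the empty cores off the bench into the low scrap tray, and roll the fresh label rolls on their rims, the one nearest the rack first, over the sill into a rack lane each, never lifting one off the bench, dragging it all the way, or letting it fall over. Once they are all in, tuck the back edge of the loose cover plate under the lip at the back of the rack's top and lower it level and fully home in its seat. Leave the other things on the bench alone.

Things in the scene. Friction and masses are not known exactly. Their poses are not given: they have to be found in the camera images.
- rack: grey sheet-steel roll rack, fixed, 196 wide (x) x 136 deep (y) x 136 high. Origin on the bench at the middle of its open mouth (front face); x across the lanes, y into the rack, z up. Three lanes; no floor (rolls stand on the bench); top open for the cover. Side walls 4 mm thick, 125 high; back wall's inner face at y = 130 mm, its top at z = 136
- sill (a point): middle of the top of the steel sill, 2.5 mm high and 6 mm wide, that crosses all lanes at rack y = 12 mm and keeps the rolls in
- bar (a point): middle of the top front edge of the bar across the top of the mouth: rack y 0 to 10 mm, z 108 to 122 mm; it bounds the cover's recess in front
- lip (a point): middle of the lower free edge of the lip, at rack (0, 116, 125) mm: the lip, 4 mm thick, overhangs the back 14 mm of the cover's recess (y 116 to 130), its underside 11 mm above the seat
- seat (a point): centre of the cover's seat, at rack (0, 70, 114) mm, axes as the rack's: two side ledges 8 mm wide in the recess, 188 mm (x) by 120 mm (y, from 10 to 130), that takes the cover
- lane0 (a point): on the bench in the middle of the lane at rack x = -64 mm (y = 55 mm). Lanes are 60 mm wide, parted by plates 4 mm thick and 45 mm high that begin at the mouth
- lane1 (a point): on the bench in the middle of the lane at rack x = 0 mm (y = 55 mm). Lanes are 60 mm wide, parted by plates 4 mm thick and 45 mm high that begin at the mouth
- lane2 (a point): on the bench in the middle of the lane at rack x = 64 mm (y = 55 mm). Lanes are 60 mm wide, parted by plates 4 mm thick and 45 mm high that begin at the mouth
- cover: flat aluminium cover plate 182 (x) x 115 (y) x 5 mm, 0.3 kg, lying on the bench. Origin at the centre of its underside, z up. A flat black grip, 80 long (x), 14 thick (y), stands on its centre, 5 to 38 mm above the underside. Either long edge may go to the back. It has 5 mm play front to back, 6 mm sideways: it goes in only tilted, back edge first under the lip
- roll_a: fresh label roll 1 of up to 3 (the nearest to the rack): white paper disc on a cardboard core, 100 mm diameter, 48 mm wide, about 0.32 kg, standing on its rim. Origin at its centre (50 mm above the bench), x along its axle; z points up at the start and turns with it as it rolls. It rolls freely: let go at 0.1 m/s it coasts about 20 mm. None if absent
- roll_b: fresh label roll 2 of up to 3 (the next nearest): white paper disc on a cardboard core, 100 mm diameter, 48 mm wide, about 0.32 kg, standing on its rim. Origin at its centre (50 mm above the bench), x along its axle; z points up at the start and turns with it as it rolls. It rolls freely: let go at 0.1 m/s it coasts about 20 mm. None if absent
- roll_c: fresh label roll 3 of up to 3 (the farthest from the rack): white paper disc on a cardboard core, 100 mm diameter, 48 mm wide, about 0.32 kg, standing on its rim. Origin at its centre (50 mm above the bench), x along its axle; z points up at the start and turns with it as it rolls. It rolls freely: let go at 0.1 m/s it coasts about 20 mm. None if absent
- core_a: empty brown cardboard core, tube 46 mm diameter, 50 mm high, standing on end in the rolls' way. Origin at its centre, z along its axis. None if absent
- core_b: empty brown cardboard core, tube 46 mm diameter, 50 mm high, standing on end in the rolls' way. Origin at its centre, z along its axis. None if absent
- core_c: empty brown cardboard core, tube 46 mm diameter, 50 mm high, standing on end in the rolls' way. Origin at its centre, z along its axis. None if absent
- tray: low grey scrap tray, fixed, open top, 170 (x) x 120 (y) mm outside, 55 mm high, walls and floor 4 mm. Origin at the centre of its underside
- tape_roll: bystander: roll of brown tape lying flat, 100 mm diameter, 48 high
- marker: bystander: black marker pen lying, 120 mm long, 14 thick
- cutter: bystander: carton cutter lying, 160 mm long, 20 high
- carton_a: bystander: small carton 50 x 40 x 30 mm
- blister: bystander: triple pack of goods 87 x 50 x 46 mm

How it is judged:
By the outcome, as a careful person would: the job done as asked, in the order asked, and still so for the second after the job is handed in, with the robot touching nothing.
Of roll_a, roll_b, roll_c only 2 to 3 are there at a start; the rules pass over those that are not, and their reading is None.
Of core_a, core_b, core_c only 2 to 3 are there at a start; the rules pass over those that are not, and their reading is None.
At some moment in a run one of core_a, core_b, core_c, cover may be knocked a few centimetres aside while the robot is not near it.
Once in a run the grip may slacken for a moment while it holds something.
It also fails if it takes over 210 s, if anything falls off the work surface, if the arm or the gripper's body presses on something with over 40 N, if the wrist force passes 120 N, or if a joint passes its speed limit or range.

ROBOT

A 6-joint arm with a two-finger parallel gripper is mounted at the origin on the work surface. World frame = base frame: x ahead of the robot, y to its left, z up, the work surface at z = 0. Lengths are in m, angles in rad, forces in N, time in s.
With the tool pointing down it reaches from about 0.4 to 0.825 m from the base axis. Payload 7 kg.
Tool frame: the origin (TCP) lies on the mounting face of the last link; the fingertips stand 178 mm ahead of it and the grasp point (between the pads) lies 159 mm ahead of it; z points along the fingers, y is the direction in which the jaws open and shut (so a half turn about z gives the same grasp; the last joint's range is limited). The gripper opens to 88 mm and grips with 3 to 60 N. Pads are 19 mm wide; open, the fingers measure 130 mm over their backs; the gripper's body (78 mm by 193 mm) begins 47 mm behind the grasp point.
Start: joints at [1.637, 0.359, 0.012, 0, -1.224, -0.288], TCP at [0.149, 0.658, 0.405] pointing down, gripper open.
Joint ranges: [-3.07, 3.07], [-1.43, 2.12], [-1.02, 1.25], [-3.03, 1.67], [-3.05, -0], [-3.03, 3.03]. Speed limits (rad/s): [2.39, 2.39, 3.01, 3.14, 3.14, 3.14].

INTERFACE

Orientations are given as [roll, pitch, yaw] about the fixed x, y, z axes, in that order (R = Rz(yaw) Ry(pitch) Rx(roll)).
In Python, from station import * gives the robot as it stands.
- The arm moves only by the tool arm_command, never from a script. Its argument "targets" is a list of rows, each a list of 3 entries, a list of its own where there are three numbers: the turn, a rotation vector about the world's x, y, z in rad, then the shift along the world's x, y, z in mm, then the closure, from 0 (fully open) to 1 (shut). In form: [[[wx, wy, wz], [tx, ty, tz], fingers], ...]. A call has 1 to 8 rows; each row shifts and turns the commanded pose from where the row before left it; what a row does not reach is not made up. A row lasts 1/10 s, in which the tool goes at most 50 mm and 8.59 degrees, less where a joint would pass 70% of its speed; a pose out of reach is approached as far as the arm can. A call with a gripper value outside its range is refused whole. The fingers move at their own pace and stop on an object; "squeeze" is the grip in N (left out, the last holds). Time passes only in rows, so rows that do not move let the fingers close. It gives the time, the measured TCP pose, the force and the opening at its end, in the units of the state.
- get_state(): the state, without advancing time (a new reading comes with each control period).
- grab_frame(name): name is "scene" or "side" or "wrist"; returns (picture, depth): 384x512x3 uint8, red, green, blue; 384x512 float32, m along the optical axis (not along the pixel's ray), 0 where there is no reading.
- camera_params(name): a dict with "mtx" (3x3 intrinsics, pixels), "eye" and "orientation" of the camera in the world. Camera axes: x right, y down, z forward; pixel columns grow to the right and rows downward; lengths in m; the calibration is good to about 2 mm. A picture is of the moment at which its call begins: read the wrist's pose just before it. camera_params takes no time and is no camera call; for the wrist camera it gives the pose at the moment of the call.
- job_done(): hands the job in, once; it reports no verdict.
The state is a dict: "t": time; "q": joint angles; "qd": joint speeds; "joint_efforts": joint torques, N m; "eef_pos": TCP position; "ee_rot": TCP orientation; "force": force on the tool from outside, world axes, zero at the start; "moment": the same for the moment, N m; "width": finger opening in m.
Only numpy, scipy, OpenCV 4.12 (cv2) and the standard library are available. Lean on these libraries where they do the work, as an engineer would, in place of code of your own. Each camera call takes 0.05 s, during which the arm holds its last target.

## Working session

There is one attempt and no reset: what is moved stays moved. The work goes in short steps, Python scripts to look and compute and a tool call to move; the robot and the scene stay as the last step left them, time stands still between calls to the robot, and variables do not carry over. Pictures are saved under pics/ and viewed, and the job is handed in when it is done.

Besides the shell and the picture viewer there is one more tool, called as name(argument=value, ...), one argument or row to a line, values as JSON. arm_command: Moves the arm, as the interface text tells. Its arguments: {"type":"object","properties":{"targets":{"type":"array"},"squeeze":{"type":"number"}},"required":["targets"]}

```bash
ls; mkdir -p pics; python3 - <<'E'
from station import *
import cv2
print(get_state())
for n in ["scene","side","wrist"]:
    p=camera_params(n);print(n,p)
    im,d=grab_frame(n)
    cv2.imwrite(f"pics/{n}0.png",im[:,:,::-1]); 
    import numpy as np; np.save(f"pics/{n}0.npy",d); np.savez(f"pics/{n}0.npz",im=im,d=d,mtx=p["mtx"],eye=p["eye"],ori=p["orientation"])
E
```

```text
pics
{'t': 0.0, 'q': array([ 1.63707818e+00,  3.59387798e-01,  1.10590078e-02, -3.13274419e-04,
       -1.22410936e+00, -2.88110260e-01]), 'qd': array([-0.00254803, -0.00051697,  0.00054304,  0.0009696 , -0.00055125,
       -0.00061051]), 'joint_efforts': array([ 3.05624730e-03, -5.82729042e+01,  2.93053901e+01,  6.99692041e+00,
        7.10288499e-03, -1.56107162e-04]), 'eef_pos': array([0.14846755, 0.65827188, 0.40372857]), 'ee_rot': array([ 3.13993482e+00, -1.84189485e-04, -2.21934941e-01]), 'force': array([-0.2196506 ,  0.18709127,  0.09009955]), 'moment': array([-0.03443868, -0.0467684 ,  0.05079204]), 'width': 0.0875009928546526}
scene {'mtx': array([[433.72152686,   0.        , 257.44458196],
       [  0.        , 433.72152686, 187.65380977],
       [  0.        ,   0.        ,   1.        ]]), 'eye': array([ 1.33348539, -0.53908798,  0.83284948]), 'orientation': array([-2.22844277, -0.00694954,  0.96295665])}
side {'mtx': array([[371.73349224,   0.        , 255.16743708],
       [  0.        , 371.73349224, 187.84782037],
       [  0.        ,   0.        ,   1.        ]]), 'eye': array([ 0.50314659, -0.75889141,  0.82712904]), 'orientation': array([-2.3197579 , -0.01871393, -0.07003586])}
wrist {'mtx': array([[294.65654471,   0.        , 259.55681142],
       [  0.        , 294.65654471, 192.79015354],
       [  0.        ,   0.        ,   1.        ]]), 'eye': array([0.21558418, 0.64275854, 0.38453507]), 'orientation': array([ 2.88678660e+00, -1.06396946e-03, -1.79303215e+00])}
```

View pics/scene0.png

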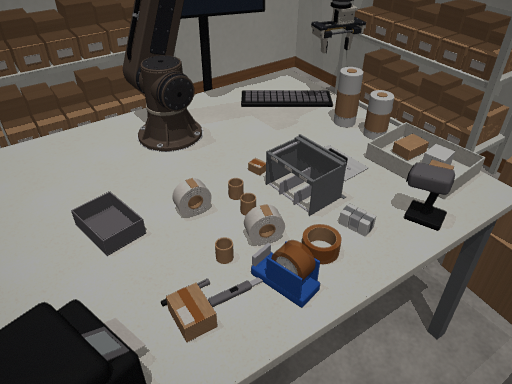

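View pics/side0.png

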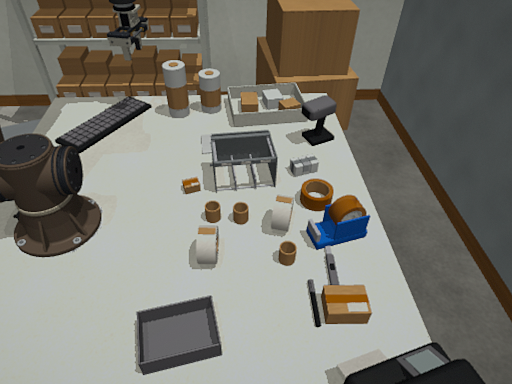

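View pics/wrist0.png

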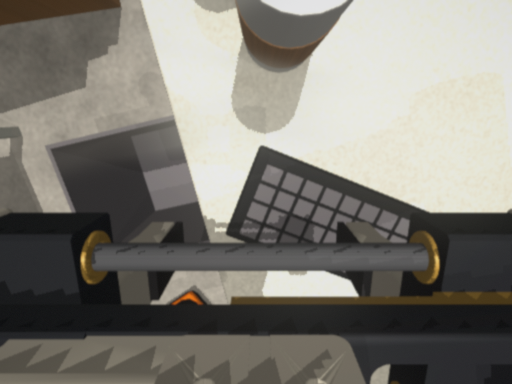

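The scene holds two rolls: scene px (192,197) and (265,224). There are three cores: (236,188), (248,204) and (224,250). The tray is at (108,222) and the rack at (305,172). A pale plate, likely the cover, lies behind the rack at (350,165).

```bash
cat > h.py <<'E'
import numpy as np, cv2
from scipy.spatial.transform import Rotation as R
def rot(o): return R.from_euler('xyz',o).as_matrix()
class V:
    def __init__(s,im,d,mtx,eye,ori): s.im,s.d,s.K,s.eye,s.R=im,d,np.array(mtx),np.array(eye),rot(ori)
    def ray(s,u,v):
        u=np.asarray(u,float);v=np.asarray(v,float)
        return np.stack([(u-s.K[0,2])/s.K[0,0],(v-s.K[1,2])/s.K[1,1],np.ones_like(u)],-1)@s.R.T
    def plane(s,u,v,z):
        r=s.ray(u,v); return s.eye+r*((z-s.eye[2])/r[...,2])[...,None]
    def cloud(s):
        h,w=s.d.shape; u,v=np.meshgrid(np.arange(w),np.arange(h))
        P=s.eye+s.ray(u,v)*s.d[...,None]; P[s.d==0]=np.nan; return P
    def proj(s,P):
        c=(np.asarray(P,float)-s.eye)@s.R; return np.stack([c[...,0]/c[...,2]*s.K[0,0]+s.K[0,2],c[...,1]/c[...,2]*s.K[1,1]+s.K[1,2]],-1)
def load(f):
    z=np.load(f); return V(z['im'],z['d'],z['mtx'],z['eye'],z['ori'])
def grab(n,tag):
    from station import grab_frame,camera_params
    p=camera_params(n); im,d=grab_frame(n)
    np.savez(f"pics/{n}{tag}.npz",im=im,d=d,mtx=p["mtx"],eye=p["eye"],ori=p["orientation"])
    cv2.imwrite(f"pics/{n}{tag}.png",im[:,:,::-1]); return load(f"pics/{n}{tag}.npz")
def ortho(views,f,x0,x1,y0,y1,s=1000,zmin=-.02,zmax=.4):
    # height-ordered top view, s px/m ; image: up=+x, left=+y
    H=int((x1-x0)*s);W=int((y1-y0)*s);im=np.zeros((H,W,3),np.uint8)
    P=np.concatenate([v.cloud().reshape(-1,3) for v in views]);C=np.concatenate([v.im.reshape(-1,3) for v in views])
    ok=(P[:,2]>zmin)&(P[:,2]<zmax);P=P[ok];C=C[ok];o=np.argsort(P[:,2]);P=P[o];C=C[o]
    r=((x1-P[:,0])*s).astype(int);c=((y1-P[:,1])*s).astype(int);k=(r>=0)&(r<H)&(c>=0)&(c<W)
    im[r[k],c[k]]=C[k]; cv2.imwrite(f,im[:,:,::-1])
E
python3 - <<'E'
from h import *
A=load('pics/scene0.npz');B=load('pics/side0.npz')
for v,n,(a,b,c,d) in [(A,'sc',(150,110,390,300)),(B,'sd',(130,110,350,280))]:
    cv2.imwrite(f'pics/{n}z.png',cv2.resize(v.im[b:d,a:c,::-1],None,fx=3.3,fy=3.3,interpolation=cv2.INTER_CUBIC)[:600,:800])
ortho([A,B],'pics/top.png',.2,.95,-.5,.45,s=800)
for n,v in (('A',A),('B',B)):
    P=v.cloud(); m=(P[...,2]<.02)&(P[...,2]>-.03)&(P[...,0]>.3)&(P[...,0]<.8)&(abs(P[...,1])<.3); print(n,np.nanmedian(P[m][:,2]))
E
```

```text
A 0.002634700494692832
B 0.0005115526344167121
```

View pics/scz.png

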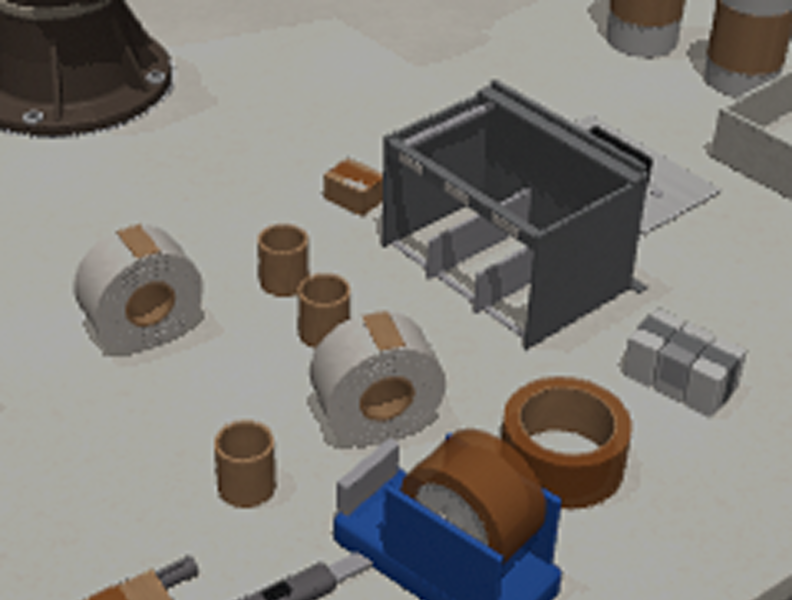

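View pics/sdz.png

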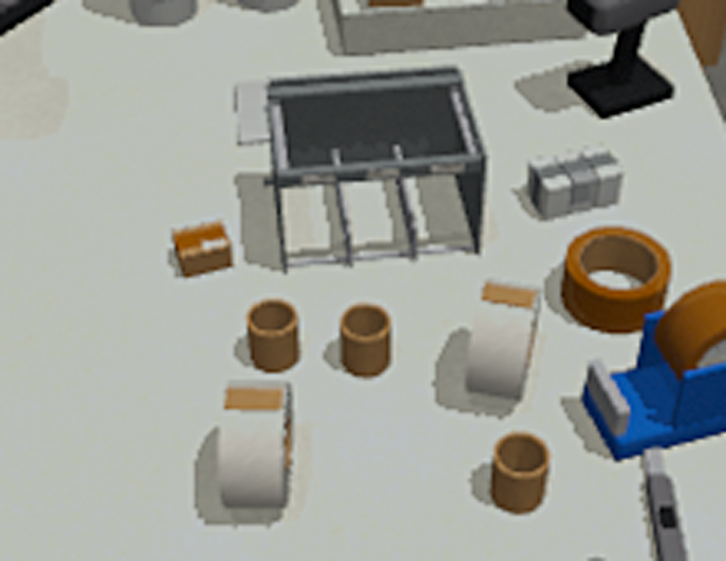

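View pics/top.png

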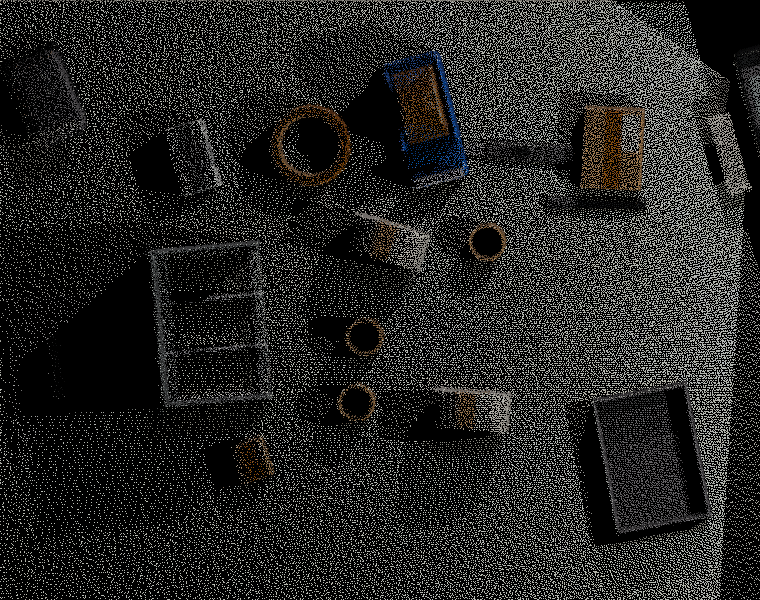

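The zoomed views confirm two rolls and three cores. The cover lies behind the rack, mostly hidden, with its grip at scene crop px (620,145). Next I measure everything from the depth clouds.

```bash
cat > meas.py <<'E'
from h import *
def circ(xy):
    A=np.c_[2*xy,np.ones(len(xy))]; s=np.linalg.lstsq(A,(xy**2).sum(1),rcond=None)[0]; return s[0],s[1],np.sqrt(s[2]+s[0]**2+s[1]**2)
if __name__=='__main__':
    A=load('pics/scene0.npz');B=load('pics/side0.npz')
    for n,v in (('A',A),('B',B)):
        P=v.cloud();P=P.reshape(-1,3);C=v.im.reshape(-1,3).astype(int)
        # local bench z
        for nm,c in dict(c1=(.5275,-.006),c2=(.4475,.004),c3=(.6475,-.159)).items():
            m=(np.hypot(P[:,0]-c[0],P[:,1]-c[1])<.045)
            z0=np.nanmedian(P[m&(P[:,2]<.015)][:,2])
            t=P[m&(P[:,2]>.044)&(P[:,2]<.06)]
            k=P[m&(P[:,2]>.01)&(P[:,2]<.06)]
            print(n,nm,'bench',z0.round(4),'top',t[:,2].max().round(4),'mid bbox',((np.nanpercentile(t,2,axis=0)+np.nanpercentile(t,98,axis=0))/2).round(4),'circ',np.round(circ(t[:,:2]),4))
        for nm,c in dict(ra=(.65,-.04),rb=(.435,-.144)).items():
            m=(np.hypot(P[:,0]-c[0],P[:,1]-c[1])<.08)&(P[:,2]>.02)&(P[:,2]<.12)
            t=P[m&(P[:,2]>.085)]
            r=cv2.minAreaRect((t[:,:2]*1000).astype(np.float32)); print(n,nm,'top',np.percentile(P[m][:,2],99.5).round(4),'rect',r, len(t))
        m=(P[:,0]>.26)&(P[:,0]<.48)&(P[:,1]>-.46)&(P[:,1]<-.26)&(P[:,2]>.05)&(P[:,2]<.065)
        print(n,'tray',cv2.minAreaRect((P[m][:,:2]*1000).astype(np.float32)))
        m=(P[:,0]>.42)&(P[:,0]<.68)&(P[:,1]>.08)&(P[:,1]<.3)&(P[:,2]>.118)&(P[:,2]<.145)
        print(n,'rack',cv2.minAreaRect((P[m][:,:2]*1000).astype(np.float32)),np.nanpercentile(P[m][:,2],[50,99]))
E
python3 meas.py
```

```text
A c1 bench 0.0029 top 0.056 mid bbox [ 0.5286 -0.006   0.0494] circ [ 0.5293 -0.0066  0.0213]
A c2 bench 0.0029 top 0.0556 mid bbox [0.4474 0.0028 0.0498] circ [0.4476 0.0029 0.0212]
A c3 bench 0.0025 top 0.056 mid bbox [ 0.6477 -0.1597  0.0493] circ [ 0.6479 -0.1597  0.0214]
A ra top 0.1052 rect ((646.9527587890625, -36.086341857910156), (76.46846771240234, 53.61680603027344), 75.08570861816406) 442
A rb top 0.105 rect ((438.261962890625, -139.15103149414062), (76.3887939453125, 54.667293548583984), 87.73775482177734) 371
A tray ((378.3271179199219, -365.4485168457031), (176.2423095703125, 121.3629150390625), 10.682377815246582)
A rack ((544.4862060546875, 185.5059814453125), (201.93724060058594, 144.11837768554688), 4.130770683288574) [0.12723017 0.14011686]
B c1 bench 0.0006 top 0.0532 mid bbox [ 0.5279 -0.0059  0.0487] circ [ 0.5282 -0.0055  0.0212]
B c2 bench 0.0008 top 0.0549 mid bbox [0.4467 0.0051 0.0487] circ [0.4461 0.0048 0.0215]
B c3 bench 0.0005 top 0.0539 mid bbox [ 0.6459 -0.1584  0.0485] circ [ 0.6463 -0.1586  0.0213]
B ra top 0.1023 rect ((646.7807006835938, -35.11442184448242), (71.87191009521484, 48.091705322265625), 73.36260986328125) 318
B rb top 0.1033 rect ((436.3990783691406, -138.25189208984375), (74.27825927734375, 48.552001953125), 85.76045227050781) 434
B tray ((376.10064697265625, -363.932861328125), (169.84524536132812, 122.18638610839844), 10.81141185760498)
B rack ((544.4463500976562, 186.87884521484375), (196.22434997558594, 143.4194793701172), 4.944319725036621) [0.12766114 0.13825949]
```

arm_command(
  targets=[
    [[0,0,0.014],[22,-41,0],0],
    [[0,0,0.014],[22,-41,0],0],
    [[0,0,0.014],[22,-41,0],0],
    [[0,0,0.014],[22,-41,0],0],
    [[0,0,0.014],[22,-41,0],0],
    [[0,0,0.014],[22,-41,0],0],
    [[0,0,0.014],[22,-41,0],0],
    [[0,0,0.014],[22,-41,0],0],
  ],
)

```text
t: 0.95
eef_pos: [0.3249, 0.3285, 0.4047]
ee_rot: [-3.141, -0.0, -0.109]
force: [1.1, 0.2, -0.9]
width: 0.0875
```

arm_command(
  targets=[
    [[0,0,0.014],[24,-42,0],0.15],
    [[0,0,0.014],[24,-42,0],0.15],
    [[0,0,0.014],[24,-42,0],0.15],
    [[0,0,0.014],[24,-42,0],0.15],
    [[0,0,0.014],[24,-42,0],0.15],
    [[0,0,0.014],[24,-42,0],0.15],
    [[0,0,0.014],[24,-42,0],0.15],
    [[0,0,0.014],[24,-42,0],0.15],
  ],
)

```text
t: 1.75
eef_pos: [0.517, -0.0076, 0.4048]
ee_rot: [-3.141, -0.0, 0.003]
force: [1.4, 0.9, 0.2]
width: 0.0743
```

arm_command(
  targets=[
    [[0,0,0],[6,0,-10],0.15],
    [[0,0,0],[0,0,0],0.15],
  ],
)

```text
t: 1.95
eef_pos: [0.5226, -0.0069, 0.3928]
ee_rot: [3.141, 0.003, -0.001]
force: [-0.1, -0.3, -0.0]
width: 0.0739
```

arm_command(
  targets=[
    [[0,0,0],[5.5,1,-45],0.15],
    [[0,0,0],[0,0,-45],0.15],
    [[0,0,0],[0,0,-45],0.15],
    [[0,0,0],[0,0,-40],0.15],
    [[0,0,0],[0,0,-9],0.15],
    [[0,0,0],[0,0,0],0.6],
    [[0,0,0],[0,0,0],0.6],
    [[0,0,0],[0,0,0],0.6],
  ],
  squeeze=12,
)

```text
t: 2.75
eef_pos: [0.5289, -0.004, 0.2129]
ee_rot: [-3.141, -0.004, 0.003]
force: [-0.0, -0.2, 0.1]
width: 0.056
```

arm_command(
  targets=[
    [[0,0,0],[0,0,0],0.7],
    [[0,0,0],[0,0,0],0.7],
  ],
)

```text
t: 2.95
eef_pos: [0.5285, -0.0043, 0.2123]
ee_rot: [-3.141, -0.003, 0.002]
force: [-1.4, 0.9, 7.6]
width: 0.0454
```

arm_command(
  targets=[
    [[0,0,0],[0,0,30],0.7],
    [[0,0,0],[0,0,50],0.7],
    [[0,0,0.02],[-10,-20,50],0.7],
    [[0,0,0.02],[-22,-40,0],0.7],
    [[0,0,0.02],[-22,-40,0],0.7],
    [[0,0,0.02],[-22,-40,0],0.7],
    [[0,0,0.02],[-22,-40,0],0.7],
    [[0,0,0.02],[-22,-40,0],0.7],
  ],
)

```text
t: 3.75
eef_pos: [0.4075, -0.2241, 0.3372]
ee_rot: [3.141, -0.002, 0.123]
force: [0.9, -1.1, -1.0]
width: 0.0455
```

arm_command(
  targets=[
    [[0,0,0.02],[-22,-40,0],0.7],
    [[0,0,0.02],[-22,-40,0],0.7],
    [[0,0,0.02],[-22,-40,0],0.7],
    [[0,0,0.02],[-18,-31,0],0.7],
    [[0,0,0],[0,0,-40],0.7],
    [[0,0,0],[0,0,-40],0.7],
    [[0,0,0],[0,0,-30],0.7],
    [[0,0,0],[0,0,0],0.7],
  ],
)

```text
t: 4.55
eef_pos: [0.3231, -0.3732, 0.2234]
ee_rot: [-3.137, 0.005, 0.201]
force: [-0.1, -0.1, -0.3]
width: 0.0461
```

arm_command(
  targets=[
    [[0,0,0],[0.5,-1,-4],0.7],
    [[0,0,0],[0,0,0],0.32],
    [[0,0,0],[0,0,0],0.32],
    [[0,0,0],[0,0,20],0.32],
    [[0,0,0],[0,0,40],0.25],
    [[0,0,0],[0,0,50],0.15],
    [[0,0,-0.12],[10,35,15],0.15],
    [[0,0,-0.14],[14,42,0],0.15],
  ],
)

```text
t: 5.35
eef_pos: [0.3488, -0.302, 0.3518]
ee_rot: [3.139, -0.008, -0.051]
force: [1.2, 0.6, -0.7]
width: 0.0737
```

arm_command(
  targets=[
    [[0,0,-0.14],[10,33,0],0.15],
    [[0,0,-0.14],[10,33,0],0.15],
    [[0,0,-0.14],[10,33,0],0.15],
    [[0,0,-0.14],[10,33,0],0.15],
    [[0,0,-0.14],[10,33,0],0.15],
    [[0,0,-0.14],[10,33,0],0.15],
    [[0,0,-0.14],[10,33,0],0.15],
    [[0,0,-0.14],[10,33,0],0.15],
  ],
)

```text
t: 6.15
eef_pos: [0.4272, -0.0407, 0.3489]
ee_rot: [-3.138, -0.0, -1.151]
force: [-0.3, 0.8, -0.2]
width: 0.0748
```

arm_command(
  targets=[
    [[0,0,-0.14],[10,33,0],0.15],
    [[0,0,-0.14],[10,2,0],0.15],
    [[0,0,-0.1],[0,0,0],0.15],
    [[0,0,0],[0,0,0],0.15],
    [[0,0,0],[0,0,0],0.15],
  ],
)

```text
t: 6.65
eef_pos: [0.4469, -0.0073, 0.3482]
ee_rot: [-3.14, 0.001, -1.523]
force: [-0.1, 0.3, 0.5]
width: 0.0744
```

```bash
python3 - <<'E'
from h import *
from station import *
print(get_state()['eef_pos'],get_state()['ee_rot'],get_state()['q'].round(2))
v=grab('side','1')
cv2.imwrite('pics/side1z.png',cv2.resize(v.im[110:380,130:380,::-1],None,fx=2.2,fy=2.2))
E
```

```text
[ 0.44691932 -0.0072554   0.34815123] [-3.14017504e+00  5.68243417e-04 -1.52252872e+00] [ 0.43  0.02 -0.55 -0.   -0.99 -0.38]
```

View pics/side1z.png

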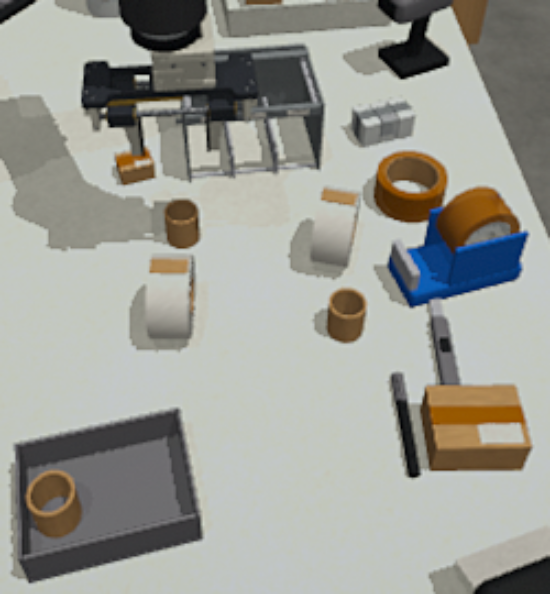

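The side picture shows core 1 standing in the tray at (52,503). Core 2 is still at (182,222), and the gripper is above it.

arm_command(
  targets=[
    [[0,0,-0.045],[0,11,-30],0.15],
    [[0,0,0],[0,0,-45],0.15],
    [[0,0,0],[0,0,-45],0.15],
    [[0,0,0],[0,0,-18],0.15],
    [[0,0,0],[0,0,0],0.7],
    [[0,0,0],[0,0,0],0.7],
    [[0,0,0],[0,0,0],0.7],
    [[0,0,0],[0,0,0],0.7],
  ],
)

```text
t: 7.5
eef_pos: [0.4477, 0.0039, 0.2108]
ee_rot: [-3.139, 0.001, -1.57]
force: [-0.4, -0.0, -0.2]
width: 0.048
```

arm_command(
  targets=[
    [[0,0,0],[0,0,0],0.7],
    [[0,0,0],[0,0,40],0.7],
    [[0,0,0],[0,0,50],0.7],
    [[0,0,0.14],[0,-20,35],0.7],
    [[0,0,0.14],[-8,-38,0],0.7],
    [[0,0,0.14],[-8,-38,0],0.7],
    [[0,0,0.14],[-8,-38,0],0.7],
    [[0,0,0.14],[-8,-38,0],0.7],
  ],
)

```text
t: 8.3
eef_pos: [0.4156, -0.1647, 0.3353]
ee_rot: [-3.14, -0.001, -0.882]
force: [1.5, 0.2, 0.7]
width: 0.046
```

arm_command(
  targets=[
    [[0,0,0.14],[-7,-35,0],0.7],
    [[0,0,0.14],[-7,-35,0],0.7],
    [[0,0,0.14],[-7,-35,0],0.7],
    [[0,0,0.14],[-7,-35,0],0.7],
    [[0,0,0.14],[-7,-35,0],0.7],
    [[0,0,0.14],[-4,-22,0],0.7],
    [[0,0,0.14],[0,0,0],0.7],
    [[0,0,0.07],[0,0,-20],0.7],
  ],
)

```text
t: 9.1
eef_pos: [0.3782, -0.3597, 0.3167]
ee_rot: [3.138, -0.004, 0.157]
force: [0.9, 0.6, -0.4]
width: 0.0458
```

arm_command(
  targets=[
    [[0,0,0],[0,0,-40],0.7],
    [[0,0,0],[0,0,-45],0.7],
    [[0,0,0],[0,0,-11],0.7],
    [[0,0,0],[0,0,0],0.32],
    [[0,0,0],[0,0,0],0.32],
    [[0,0,0],[0,0,20],0.32],
    [[0,0,0],[0,0,40],0.25],
    [[0,0,0],[0,0,50],0.15],
  ],
)

```text
t: 9.9
eef_pos: [0.3776, -0.3582, 0.3309]
ee_rot: [3.141, 0.0, 0.153]
force: [1.4, -0.5, 0.1]
width: 0.0686
```

arm_command(
  targets=[
    [[0,0,-0.14],[28,20,20],0.15],
    [[0,0,-0.14],[28,20,0],0.15],
    [[0,0,-0.14],[28,20,0],0.15],
    [[0,0,-0.14],[28,20,0],0.15],
    [[0,0,-0.14],[28,20,0],0.15],
    [[0,0,-0.14],[28,20,0],0.15],
    [[0,0,-0.14],[28,20,0],0.15],
    [[0,0,-0.14],[28,20,0],0.15],
  ],
)

```text
t: 10.7
eef_pos: [0.603, -0.1974, 0.3517]
ee_rot: [-3.138, -0.003, -0.972]
force: [0.2, -0.3, 0.6]
width: 0.0746
```

arm_command(
  targets=[
    [[0,0,-0.14],[28,20,0],0.15],
    [[0,0,-0.14],[17,19,0],0.15],
    [[0,0,-0.14],[0,0,0],0.15],
    [[0,0,-0.14],[0,0,0],0.15],
    [[0,0,-0.04],[0,0,0],0.15],
    [[0,0,0],[0,0,0],0.15],
  ],
)

```text
t: 11.3
eef_pos: [0.647, -0.1592, 0.3513]
ee_rot: [-3.138, -0.0, -1.567]
force: [0.3, 0.4, 0.6]
width: 0.0745
```

```bash
python3 - <<'E'
from h import *
from station import *
s=get_state();print(s['eef_pos'],s['ee_rot'],s['q'].round(2))
v=grab('wrist','2'); P=v.cloud().reshape(-1,3)
m=(np.hypot(P[:,0]-.647,P[:,1]+.159)<.05)&(P[:,2]>.04)&(P[:,2]<.06); print(m.sum(),P[m].min(0),P[m].max(0))
E
```

```text
[ 0.64701277 -0.15921277  0.3513346 ] [-3.13783722e+00 -2.15487506e-04 -1.56687189e+00] [ 0.05  0.38 -0.08  0.   -1.11 -0.05]
673 [ 0.62527365 -0.18203027  0.04009634] [ 0.67071525 -0.13565401  0.05264491]
```

View pics/wrist2.png

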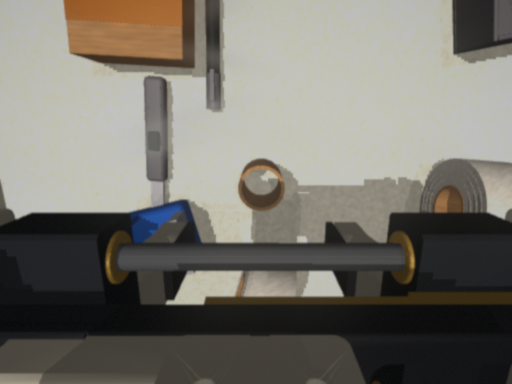

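The wrist view shows core 3 at px (261,185), centred under the tool. It measures (0.648, -0.159).

arm_command(
  targets=[
    [[0,0,0],[0,0,-45],0.15],
    [[0,0,0],[0,0,-45],0.15],
    [[0,0,0],[0,0,-40],0.15],
    [[0,0,0],[0,0,-11],0.15],
    [[0,0,0],[0,0,0],0.7],
    [[0,0,0],[0,0,0],0.7],
    [[0,0,0],[0,0,0],0.7],
    [[0,0,0],[0,0,0],0.7],
  ],
)

```text
t: 12.15
eef_pos: [0.6475, -0.1593, 0.2096]
ee_rot: [-3.138, -0.0, -1.567]
force: [-0.7, -0.2, 1.0]
width: 0.0476
```

arm_command(
  targets=[
    [[0,0,0],[0,0,0],0.7],
    [[0,0,0],[0,0,40],0.7],
    [[0,0,0],[0,0,50],0.7],
    [[0,0,0.14],[-10,-10,35],0.7],
    [[0,0,0.14],[-23,-21,0],0.7],
    [[0,0,0.14],[-23,-21,0],0.7],
    [[0,0,0.14],[-23,-21,0],0.7],
    [[0,0,0.14],[-23,-21,0],0.7],
  ],
)

```text
t: 12.95
eef_pos: [0.5437, -0.2539, 0.3331]
ee_rot: [-3.141, -0.001, -0.861]
force: [-0.2, -0.3, -0.2]
width: 0.0455
```

arm_command(
  targets=[
    [[0,0,0.14],[-23,-21,0],0.7],
    [[0,0,0.14],[-23,-21,0],0.7],
    [[0,0,0.14],[-23,-21,0],0.7],
    [[0,0,0.14],[-23,-21,0],0.7],
    [[0,0,0.14],[-23,-18,0],0.7],
    [[0,0,0.14],[0,0,0],0.7],
    [[0,0,0.14],[0,0,0],0.7],
    [[0,0,0.07],[0,0,0],0.7],
  ],
)

```text
t: 13.75
eef_pos: [0.4294, -0.3556, 0.333]
ee_rot: [3.141, -0.001, 0.188]
force: [0.1, -0.1, -0.7]
width: 0.0458
```

arm_command(
  targets=[
    [[0,0,0],[0,0,-40],0.7],
    [[0,0,0],[0,0,-45],0.7],
    [[0,0,0],[0,0,-29],0.7],
    [[0,0,0],[0,0,0],0.7],
    [[0,0,0],[0,0,0],0.32],
    [[0,0,0],[0,0,0],0.32],
    [[0,0,0],[0,0,20],0.32],
    [[0,0,0],[0,0,40],0.25],
  ],
)

```text
t: 14.55
eef_pos: [0.4291, -0.355, 0.2784]
ee_rot: [-3.14, 0.002, 0.183]
force: [0.8, -0.2, -0.4]
width: 0.063
```

arm_command(
  targets=[
    [[0,0,0],[0,0,50],0.15],
    [[0,0,0],[0,0,50],0.15],
    [[0,0,0],[0,0,0],0.15],
  ],
)

```text
t: 14.85
eef_pos: [0.4311, -0.3563, 0.3885]
ee_rot: [3.132, -0.012, 0.184]
force: [0.4, -0.3, -0.5]
width: 0.074
```

```bash
python3 - <<'E'
from h import *
from station import *
s=get_state();print(s['eef_pos'],s['ee_rot'],s['q'].round(2))
v=grab('side','3')
cv2.imwrite('pics/side3z.png',cv2.resize(v.im[110:380,130:380,::-1],None,fx=2.2,fy=2.2))
E
```

```text
[ 0.43111976 -0.35627811  0.38853463] [ 3.13163756 -0.01231189  0.18436393] [-0.34  0.18 -0.28  0.   -1.1   2.09]
```

View pics/side3z.png

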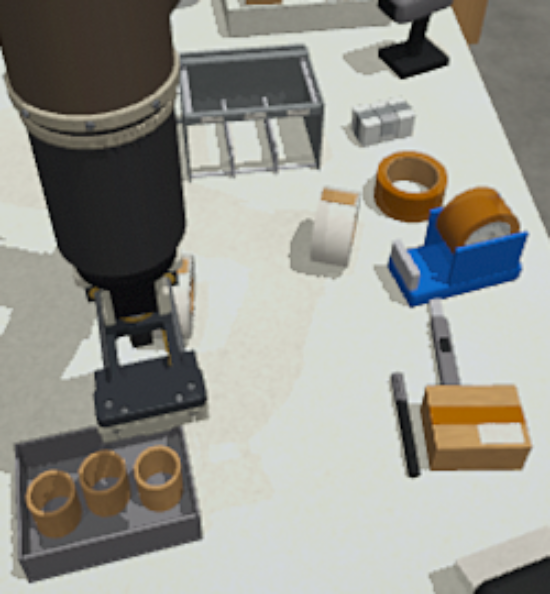

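All three cores stand in the tray, at crop px (52,503), (105,482) and (158,478). Next is roll A, the one nearest the rack.

arm_command(
  targets=[
    [[0,0,-0.14],[16,23,0],0],
    [[0,0,-0.14],[16,23,0],0],
    [[0,0,-0.14],[16,23,0],0],
    [[0,0,-0.14],[16,23,0],0],
    [[0,0,-0.14],[16,23,0],0],
    [[0,0,-0.14],[16,23,0],0],
    [[0,0,-0.14],[16,23,0],0],
    [[0,0,-0.14],[16,23,0],0],
  ],
)

```text
t: 15.7
eef_pos: [0.558, -0.1703, 0.3793]
ee_rot: [-3.141, -0.001, -0.943]
force: [0.2, -1.1, 0.7]
width: 0.0877
```

arm_command(
  targets=[
    [[0,0,-0.14],[16,23,0],0],
    [[0,0,-0.14],[16,23,0],0],
    [[0,0,-0.14],[16,23,0],0],
    [[0,0,-0.14],[16,23,0],0],
    [[0,0,-0.14],[16,23,0],0],
    [[0,0,-0.14],[8,22,0],0],
    [[0,0,-0.065],[0,0,0],0],
    [[0,0,0],[0,0,0],0],
  ],
)

```text
t: 16.5
eef_pos: [0.6457, -0.0336, 0.3789]
ee_rot: [-3.141, 0.0, -1.842]
force: [-0.9, -0.2, 0.4]
width: 0.0876
```

```bash
python3 - <<'E'
from h import *
from station import *
s=get_state();print(s['eef_pos'],s['ee_rot'],s['q'].round(2))
v=grab('wrist','4'); P=v.cloud().reshape(-1,3)
m=(np.hypot(P[:,0]-.647,P[:,1]+.0355)<.08)&(P[:,2]>.085)&(P[:,2]<.11); print(m.sum(),cv2.minAreaRect((P[m][:,:2]*1000).astype(np.float32)))
E
```

```text
[ 0.6457326  -0.03357673  0.37889795] [-3.14126852e+00  3.79875162e-04 -1.84163410e+00] [ 0.25  0.33 -0.09 -0.   -1.15 -0.52]
3808 ((648.6983642578125, -34.45286560058594), (74.25794219970703, 48.01015090942383), 73.19332885742188)
```

View pics/wrist4.png

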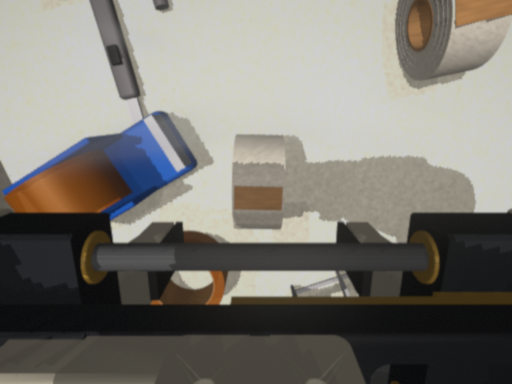

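The wrist view has roll A's top at px (258,185), square between the fingers. It measures (0.648, -0.035), heading about 74°.

arm_command(
  targets=[
    [[0,0,0],[2.5,-1,-40],0],
    [[0,0,0],[0,0,-45],0],
    [[0,0,0],[0,0,-45],0],
    [[0,0,0],[0,0,-27],0],
    [[0,0,0],[0,0,0],0.3],
    [[0,0,0],[0,0,0],0.6],
    [[0,0,0],[0,0,0],0.6],
    [[0,0,0],[0,0,0],0.6],
  ],
  squeeze=5,
)

```text
t: 17.35
eef_pos: [0.649, -0.0353, 0.2237]
ee_rot: [-3.138, 0.002, -1.841]
force: [0.3, 0.1, -0.8]
width: 0.0612
```

arm_command(
  targets=[
    [[0,0,0],[0,0,0],0.6],
    [[0,0,0],[0,0,0],0.6],
  ],
)

```text
t: 17.55
eef_pos: [0.6481, -0.0353, 0.2223]
ee_rot: [-3.141, 0.0, -1.842]
force: [-3.1, -0.1, 6.3]
width: 0.0481
```

arm_command(
  targets=[
    [[0,0,0.08],[0,0,0],0.6],
    [[0,0,0.08],[0,0,0],0.6],
    [[0,0,0.08],[0,0,0],0.6],
    [[0,0,0.08],[0,0,0],0.6],
    [[0,0,0.08],[0,0,0],0.6],
    [[0,0,0.08],[0,0,0],0.6],
    [[0,0,0.08],[0,0,0],0.6],
    [[0,0,0.02],[0,0,0],0.6],
  ],
)

```text
t: 18.35
eef_pos: [0.6489, -0.0351, 0.2223]
ee_rot: [-3.14, -0.0, -1.26]
force: [0.5, 0.4, 4.7]
width: 0.048
```

arm_command(
  targets=[
    [[0,0,0],[0,0,0],0.6],
  ],
)

```text
t: 18.45
eef_pos: [0.6489, -0.0352, 0.2223]
ee_rot: [-3.14, -0.0, -1.263]
force: [0.7, 0.1, 5.7]
width: 0.048
```

```bash
python3 - <<'E'
from h import *
A=load('pics/scene0.npz');B=load('pics/side0.npz')
P=np.concatenate([A.cloud().reshape(-1,3),B.cloud().reshape(-1,3)])
for x0,x1 in ((.70,.72),(.72,.74),(.74,.76),(.76,.78),(.78,.82),(.82,.88)):
    m=(P[:,0]>x0)&(P[:,0]<x1)&(P[:,1]>-.15)&(P[:,1]<-.02)&(P[:,2]>.01)
    print(x0,m.sum(),(P[m][:,2].max(),P[m][:,1].min(),P[m][:,1].max()) if m.any() else '')
E
```

```text
0.7 57 (np.float64(0.062425115453065505), np.float64(-0.09111786573713498), np.float64(-0.06602605218926283))
0.72 478 (np.float64(0.06563930193545087), np.float64(-0.13560106420438944), np.float64(-0.06052565548164468))
0.74 285 (np.float64(0.06230267092386721), np.float64(-0.1488814499532392), np.float64(-0.05476308281319209))
0.76 486 (np.float64(0.11293791993525293), np.float64(-0.14969419199713274), np.float64(-0.04922188317758436))
0.78 1485 (np.float64(0.13427468369368012), np.float64(-0.12587481235065462), np.float64(-0.048689922961587584))
0.82 2384 (np.float64(0.1348014696955966), np.float64(-0.11686373564081115), np.float64(-0.027890074395236053))
```

arm_command(
  targets=[
    [[0,0,0],[0,0,0],0.4],
    [[0,0,0],[0,0,0],0.3],
    [[0,0,0],[0,0,30],0.3],
    [[0,0,0],[0,0,45],0.4],
    [[0,0,0],[5,-15,0],1],
    [[0,0,0],[10,-32,0],1],
    [[0,0,0],[9,-28,0],1],
    [[0,0,0],[0,0,0],1],
  ],
)

```text
t: 19.25
eef_pos: [0.6727, -0.1133, 0.2956]
ee_rot: [3.141, -0.0, -1.265]
force: [0.6, 0.6, -0.8]
width: 0.0271
```

```bash
python3 - <<'E'
from h import *
A=load('pics/scene0.npz');B=load('pics/side0.npz')
P=np.concatenate([A.cloud().reshape(-1,3),B.cloud().reshape(-1,3)])
for x0 in np.arange(.745,.79,.005):
    r=[]
    for y0 in np.arange(-.15,-.03,.02):
        m=(P[:,0]>x0)&(P[:,0]<x0+.005)&(P[:,1]>y0)&(P[:,1]<y0+.02)&(P[:,2]>.01); r.append(P[m][:,2].max().round(3) if m.any() else 0)
    print(round(x0,3),r)
E
```

```text
0.745 [np.float64(0.032), np.float64(0.036), np.float64(0.035), np.float64(0.032), np.float64(0.033), 0]
0.75 [np.float64(0.031), np.float64(0.033), np.float64(0.034), np.float64(0.034), np.float64(0.031), 0]
0.755 [np.float64(0.028), np.float64(0.036), np.float64(0.032), np.float64(0.033), np.float64(0.033), 0]
0.76 [np.float64(0.021), np.float64(0.033), np.float64(0.033), np.float64(0.032), np.float64(0.096), 0]
0.765 [np.float64(0.015), np.float64(0.035), np.float64(0.033), np.float64(0.033), np.float64(0.098), 0]
0.77 [np.float64(0.015), np.float64(0.034), np.float64(0.034), np.float64(0.103), np.float64(0.104), np.float64(0.094)]
0.775 [0, np.float64(0.097), np.float64(0.104), np.float64(0.11), np.float64(0.113), 0]
0.78 [0, np.float64(0.099), np.float64(0.112), np.float64(0.118), np.float64(0.12), 0]
0.785 [0, np.float64(0.099), np.float64(0.119), np.float64(0.122), np.float64(0.124), np.float64(0.035)]
0.79 [0, np.float64(0.099), np.float64(0.124), np.float64(0.126), np.float64(0.129), 0]
```

arm_command(
  targets=[
    [[0,0,0],[-5.5,-2,-30],1],
    [[0,0,0],[0,0,-42],1],
    [[0,0,0],[0,0,0],1],
  ],
)

```text
t: 19.55
eef_pos: [0.6639, -0.1124, 0.2184]
ee_rot: [3.132, 0.003, -1.264]
force: [-1.3, 1.7, 0.4]
width: 0.0035
```

arm_command(
  targets=[
    [[0,0,0],[-2.7,8.6,0],1],
    [[0,0,0],[-2,6.7,0],1],
    [[0,0,0],[-1.5,4.8,0],1],
    [[0,0,0],[-1.5,4.8,0],1],
    [[0,0,0],[-1.5,4.8,0],1],
    [[0,0,0],[-1.5,4.8,0],1],
    [[0,0,0],[-1.5,4.8,0],1],
  ],
)

```text
t: 20.25
eef_pos: [0.6545, -0.0726, 0.2245]
ee_rot: [-3.141, -0.0, -1.262]
force: [-1.1, -0.7, 0.4]
width: 0.0004
```

```bash
cat > look.py <<'E'
import sys
from h import *
from station import *
cam,tag,x0,y0,x1,y1=sys.argv[1],sys.argv[2],*map(int,sys.argv[3:7])
s=get_state();print(s['t'],s['eef_pos'].round(4),s['ee_rot'].round(3),s['force'].round(1),s['q'].round(2))
v=grab(cam,tag); f=min(800/(x1-x0),600/(y1-y0))
cv2.imwrite(f'pics/{cam}{tag}z.png',cv2.resize(v.im[y0:y1,x0:x1,::-1],None,fx=f,fy=f,interpolation=cv2.INTER_CUBIC))
E
python3 look.py scene 5 200 110 400 270
```

```text
20.25 [ 0.6545 -0.0726  0.2245] [-3.141 -0.    -1.262] [-1.1 -0.7  0.4] [ 0.19  0.49 -0.23 -0.   -0.85  0.12]
```

View pics/scene5z.png

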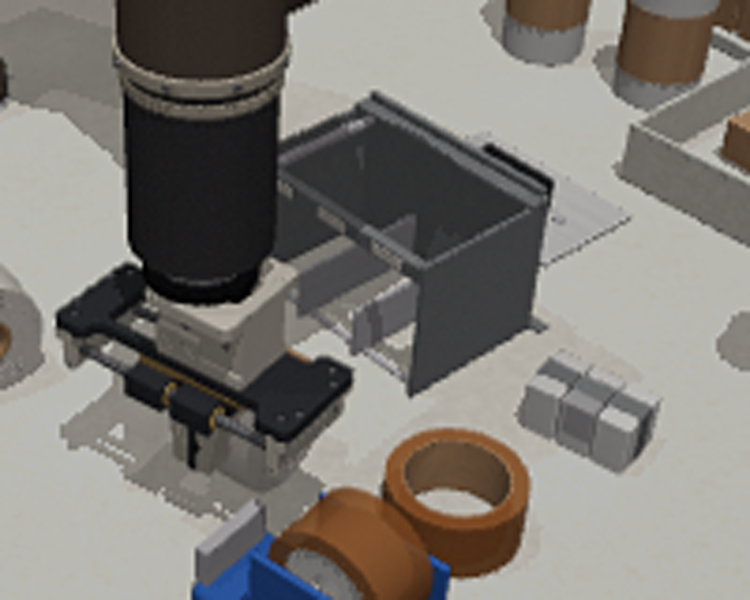

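arm_command(
  targets=[
    [[0,0,0],[-1.5,4.8,0],1],
    [[0,0,0],[-1.5,4.8,0],1],
    [[0,0,0],[-1.5,4.8,0],1],
    [[0,0,0],[-1.2,3.8,0],1],
    [[0,0,0],[-0.9,2.9,0],1],
    [[0,0,0],[-0.6,1.9,0],1],
    [[0,0,0],[0,0,0],1],
    [[0,0,0],[0,0,60],1],
  ],
)

```text
t: 21.1
eef_pos: [0.645, -0.0502, 0.2679]
ee_rot: [3.129, 0.003, -1.263]
force: [1.8, 0.5, -0.8]
width: 0.0002
```

arm_command(
  targets=[
    [[0,0,0],[0,0,45],1],
    [[0,0,0],[0,0,45],1],
    [[0,0,0],[0,-10,0],0],
    [[0,0,0],[0,0,0],0],
  ],
)

```text
t: 21.5
eef_pos: [0.6474, -0.0607, 0.3658]
ee_rot: [-3.139, -0.0, -1.263]
force: [0.2, -0.8, -0.8]
width: 0.0111
```

```bash
cat > roll.py <<'E'
import sys
from h import *
from station import *
tag=sys.argv[1]; cx,cy=float(sys.argv[2]),float(sys.argv[3])
s=get_state();print(s['t'],s['eef_pos'].round(4),s['ee_rot'].round(3))
v=grab('wrist',tag); P=v.cloud().reshape(-1,3)
m=(np.hypot(P[:,0]-cx,P[:,1]-cy)<.08)&(P[:,2]>.085)&(P[:,2]<.11); print(m.sum(),P[m][:,2].max().round(4),cv2.minAreaRect((P[m][:,:2]*1000).astype(np.float32)))
C=v.im.reshape(-1,3).astype(int); b=m=(np.hypot(P[:,0]-cx,P[:,1]-cy)<.08)&(P[:,2]>.03)&(C[:,0]>C[:,2]*1.5); print('label',b.sum(),np.median(P[b],0) if b.any() else '')
E
python3 roll.py 6 .63 .02; python3 look.py scene 6 200 110 400 270
```

```text
21.5 [ 0.6474 -0.0607  0.3658] [-3.139 -0.    -1.263]
602 0.1024 ((627.0164184570312, 8.685802459716797), (23.857952117919922, 50.2495231628418), 16.92035484313965)
label 0 
21.55 [ 0.6471 -0.0605  0.3642] [-3.141  0.    -1.263] [-0.3  0.5 -0.6] [ 0.21  0.34 -0.1  -0.   -1.12  0.1 ]
```

View pics/wrist6.png

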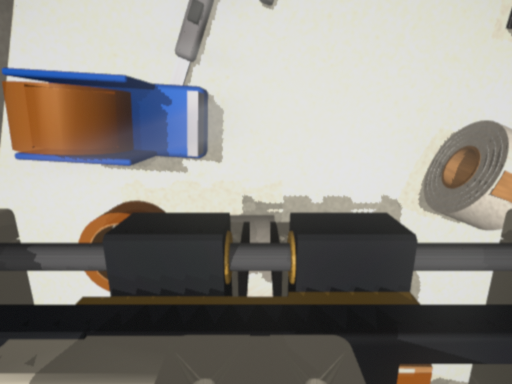

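View pics/scene6z.png

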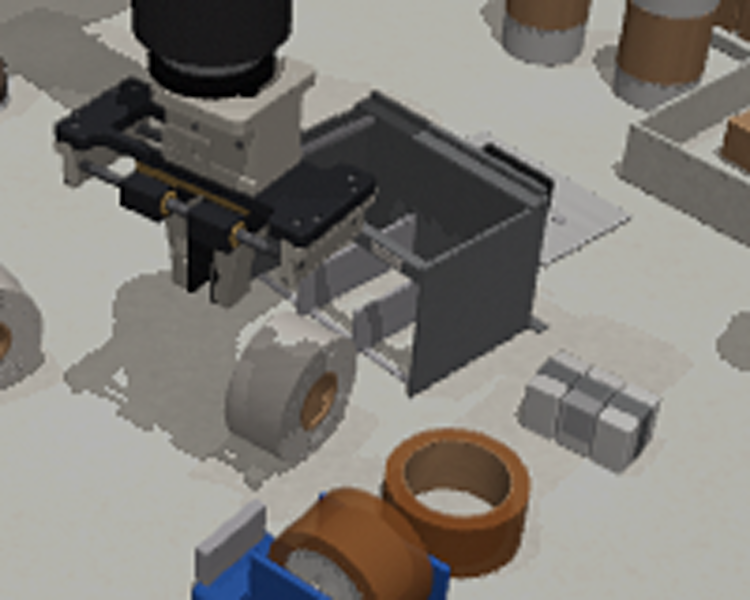

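Roll A stands at scene crop px (290,385). The label has left the top, so it does roll. I get its pose from the depth.

```bash
cat > rp.py <<'E'
import sys
from h import *
v=load(sys.argv[1]); cx,cy=float(sys.argv[2]),float(sys.argv[3])
off=np.array([0,0,.0026]) if 'scene' in sys.argv[1] else np.array([0,0,.0006]) if 'side' in sys.argv[1] else 0
P=v.cloud().reshape(-1,3)-off
m=(np.hypot(P[:,0]-cx,P[:,1]-cy)<.075)&(P[:,2]>.006)&(P[:,2]<.11)
t=P[m&(P[:,2]>.085)]
print('n',m.sum(),len(t),'top',t[:,2].max().round(4),'rect',cv2.minAreaRect((t[:,:2]*1000).astype(np.float32)))
q=P[m]; print('bbox',q.min(0).round(3),q.max(0).round(3))
# face-plane fit via RANSAC on vertical planes
rng=np.random.default_rng(0);best=(0,)
for _ in range(400):
    a,b=q[rng.integers(len(q),size=2)][:,:2]; d=b-a
    if np.linalg.norm(d)<.04: continue
    n=np.array([-d[1],d[0]])/np.linalg.norm(d); k=abs((q[:,:2]-a)@n)<.0015
    if k.sum()>best[0]: best=(k.sum(),k)
f=q[best[1]]; c=f.mean(0); u,s_,w=np.linalg.svd((f-c)[:,:2],full_matrices=False); d=w[0]*(1 if w[0][1]>0 else -1)
print('face n',len(f),'dir deg',np.degrees(np.arctan2(d[1],d[0])).round(2),'along ext',(((f-c)[:,:2]@d).min()*1000).round(1),(((f-c)[:,:2]@d).max()*1000).round(1),'mid',(c[:2]+d*(((f-c)[:,:2]@d).min()+((f-c)[:,:2]@d).max())/2).round(4))
mid=c[:2]+d*(((f-c)[:,:2]@d).min()+((f-c)[:,:2]@d).max())/2; n=np.array([d[1],-d[0]]); 
if (v.eye[:2]-mid)@n<0:n=-n
print('centre',(mid-n*.024).round(4))
E
python3 rp.py pics/scene0.npz .648 -.035;python3 rp.py pics/scene6.npz .628 .008
```

```text
n 1248 400 top 0.104 rect ((647.2730712890625, -34.737430572509766), (70.73982238769531, 54.06839370727539), 73.52022552490234)
bbox [ 0.61  -0.089  0.006] [0.686 0.013 0.104]
face n 485 dir deg 73.48 along ext -47.9 49.7 mid [ 0.6698 -0.0415]
centre [ 0.6468 -0.0347]
n 1008 344 top 0.1034 rect ((631.803466796875, 19.50701141357422), (50.29951477050781, 73.1369400024414), 19.13248062133789)
bbox [ 0.6   -0.032  0.006] [0.668 0.077 0.103]
face n 335 dir deg 107.86 along ext -46.7 51.1 mid [0.6531 0.0302]
centre [0.6303 0.0228]
```

```bash
cat > rack.py <<'E'
from h import *
A=load('pics/scene0.npz');B=load('pics/side0.npz')
# right wall outer plane from scene
P=A.cloud().reshape(-1,3)
m=(P[:,0]>.62)&(P[:,0]<.67)&(P[:,1]>.12)&(P[:,1]<.26)&(P[:,2]>.02)&(P[:,2]<.12)
q=P[m][:,:2]; 
for _ in range(6):
    c=np.median(q,0) if _==0 else q.mean(0); w=np.linalg.svd(q-c,full_matrices=False)[2][0]; w=w*np.sign(w[1]); n=np.array([w[1],-w[0]]); r=(q-c)@n; k=abs(r)<max(2*np.std(r),.0012); q=q[k]
print('right wall n',len(q),'dir',np.degrees(np.arctan2(w[1],w[0]))-90,'std',np.std((q-c)@n),'mid',c,'ends',((q-c)@w).min(),((q-c)@w).max(), c+w*((q-c)@w).min(),c+w*((q-c)@w).max())
for nm,v,dz in (('A',A,.0026),('B',B,.0006)):
    P=v.cloud().reshape(-1,3)-[0,0,dz]
    m=(P[:,0]>.42)&(P[:,0]<.68)&(P[:,1]>.08)&(P[:,1]<.3)&(P[:,2]>.117)&(P[:,2]<.128)
    r=cv2.minAreaRect((P[m][:,:2]*1000).astype(np.float32)); print(nm,r)
    # bar top front edge: points z in .119-.124 -> min y line
    b=P[m&(P[:,1]<.16)][:,:2]
    xs=np.arange(.465,.635,.01); e=[(b[(b[:,0]>x)&(b[:,0]<x+.01)][:,1].min(),b[(b[:,0]>x)&(b[:,0]<x+.01)][:,1].max(),x+.005) for x in xs if ((b[:,0]>x)&(b[:,0]<x+.01)).sum()>3]
    e=np.array(e); p=np.polyfit(e[:,2]-.55,e[:,0],1); print('bar front line slope deg',np.degrees(np.arctan(p[0])),'y at x=.55',p[1]); p=np.polyfit(e[:,2]-.55,e[:,1],1);print('bar back',np.degrees(np.arctan(p[0])),p[1])
    m=(P[:,0]>.42)&(P[:,0]<.68)&(P[:,1]>.08)&(P[:,1]<.3)&(P[:,2]>.131)&(P[:,2]<.140)
    print('back wall top',cv2.minAreaRect((P[m][:,:2]*1000).astype(np.float32)))
    # divider/side wall lines at mouth, dividers top z 40..47
    m=(P[:,0]>.42)&(P[:,0]<.68)&(P[:,1]>.09)&(P[:,1]<.2)&(P[:,2]>.03)&(P[:,2]<.048)
    q=P[m]; th=np.radians(4.7); o=np.array([.55,.118]); xr=(q[:,:2]-o)@[np.cos(th),np.sin(th)]; print(np.histogram(xr*1000,bins=np.arange(-104,105,4)))
E
python3 rack.py
```

```text
right wall n 720 dir 4.965920058979705 std 0.0009125386642201365 mid [0.64201476 0.19051238] ends -0.06575858880353166 0.06967478857154903 [0.64770704 0.12500062] [0.63598349 0.25992563]
A ((545.1156005859375, 183.7828369140625), (202.39498901367188, 140.57858276367188), 6.250248908996582)
bar front line slope deg 4.386491233747014 y at x=.55 0.11679393071317377
bar back 4.624941359729968 0.12864739688730373
back wall top ((541.1447143554688, 243.60537719726562), (189.37168884277344, 26.84102439880371), 3.7724554538726807)
(array([ 0, 13, 56,  9,  0,  0,  0,  0,  0,  0,  0,  0,  0,  0,  0,  0,  1,
       10, 66,  2,  0,  0,  0,  0,  0,  0,  0,  0,  0,  0,  0,  0,  0, 19,
       58,  5,  0,  0,  0,  0,  0,  0,  0,  0,  0,  0,  0,  0,  0, 11, 73,
        2]), array([-104, -100,  -96,  -92,  -88,  -84,  -80,  -76,  -72,  -68,  -64,
        -60,  -56,  -52,  -48,  -44,  -40,  -36,  -32,  -28,  -24,  -20,
        -16,  -12,   -8,   -4,    0,    4,    8,   12,   16,   20,   24,
         28,   32,   36,   40,   44,   48,   52,   56,   60,   64,   68,
         72,   76,   80,   84,   88,   9
[... 255 characters left out ...]
 top ((540.3875732421875, 245.42782592773438), (187.12586975097656, 26.70264434814453), 5.435965538024902)
(array([ 0,  5,  5,  0,  0,  0,  0,  0,  0,  0,  0,  0,  0,  0,  0,  0,  0,
       20, 13,  0,  0,  0,  0,  0,  0,  0,  0,  0,  0,  0,  0,  0,  0, 23,
       14,  0,  0,  0,  0,  0,  0,  0,  0,  0,  0,  0,  0,  0,  0, 24,  4,
        0]), array([-104, -100,  -96,  -92,  -88,  -84,  -80,  -76,  -72,  -68,  -64,
        -60,  -56,  -52,  -48,  -44,  -40,  -36,  -32,  -28,  -24,  -20,
        -16,  -12,   -8,   -4,    0,    4,    8,   12,   16,   20,   24,
         28,   32,   36,   40,   44,   48,   52,   56,   60,   64,   68,
         72,   76,   80,   84,   88,   92,   96,  100,  104]))
```

arm_command(
  targets=[
    [[0,0,0],[5,1.5,-46],1],
    [[0,0,0],[0,0,-46],1],
    [[0,0,0],[0,0,-46],1],
    [[0,0,0],[0,0,0],1],
    [[0,0,0],[-3,9,0],1],
    [[0,0,0],[-2.4,7,0],1],
    [[0,0,0],[-1.5,4.8,0],1],
    [[0,0,0],[-1.2,3.8,0],1],
  ],
)

```text
t: 22.4
eef_pos: [0.6449, -0.0332, 0.2289]
ee_rot: [-3.138, -0.001, -1.261]
force: [1.3, -2.0, 1.5]
width: 0.0003
```

arm_command(
  targets=[
    [[0,0,0],[-1.2,3.8,0],1],
    [[0,0,0],[-1.2,3.8,0],1],
    [[0,0,0],[-1.2,3.8,0],1],
    [[0,0,0],[-1.2,3.8,0],1],
    [[0,0,0],[-1.2,3.8,0],1],
    [[0,0,0],[-0.6,1.9,0],1],
    [[0,0,0],[0,0,0],1],
    [[0,0,0],[0,0,40],1],
  ],
)

```text
t: 23.2
eef_pos: [0.6357, -0.0133, 0.2613]
ee_rot: [3.131, 0.002, -1.263]
force: [1.0, 0.3, -1.3]
width: 0.0005
```

arm_command(
  targets=[
    [[0,0,0],[0,0,45],0],
    [[0,0,0],[0,-10,45],0],
    [[0,0,0],[0,0,10],0],
    [[0,0,0],[0,0,0],0],
  ],
)

```text
t: 23.6
eef_pos: [0.6381, -0.0233, 0.3691]
ee_rot: [-3.137, -0.0, -1.262]
force: [0.6, -0.3, -0.6]
width: 0.0265
```

```bash
python3 look.py scene 7 200 110 400 270; python3 rp.py pics/scene7.npz .623 .045
```

```text
23.6 [ 0.6381 -0.0233  0.3691] [-3.137 -0.    -1.262] [ 0.6 -0.3 -0.6] [ 0.27  0.32 -0.13  0.   -1.12  0.04]
n 961 322 top 0.1039 rect ((621.9253540039062, 52.91267395019531), (49.803829193115234, 71.8914794921875), 16.95458221435547)
bbox [0.592 0.002 0.006] [0.659 0.111 0.104]
face n 327 dir deg 107.72 along ext -49.5 51.0 mid [0.6425 0.0633]
centre [0.6196 0.056 ]
```

View pics/scene7z.png

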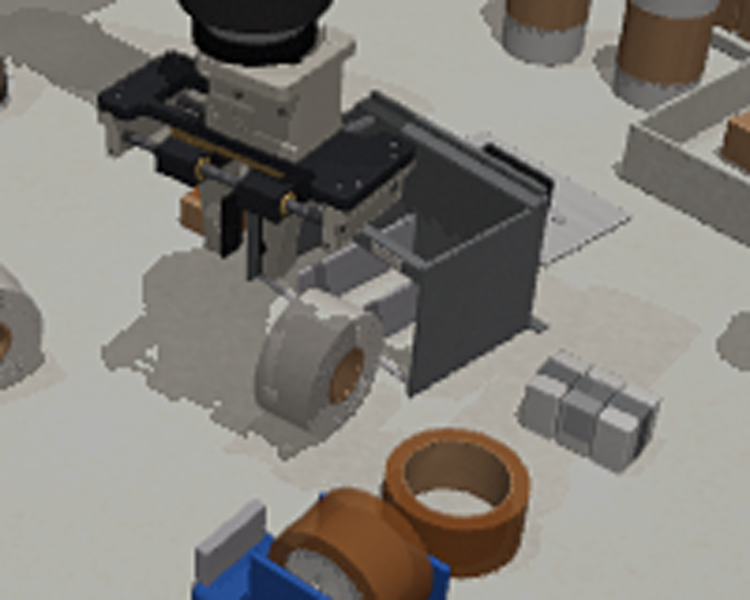

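Roll A stands at rack (64, -68) mm, on the lane 2 axis. Next I grip it, turn it to the lane heading, and push it in.

arm_command(
  targets=[
    [[0,0,0],[-9,39,0],0],
    [[0,0,0],[-9,39,0],0],
    [[0,0,0],[0,1.5,-30],0],
    [[0,0,0],[0,0,-45],0],
    [[0,0,0],[0,0,-45],0],
    [[0,0,0],[0,0,-27],0],
    [[0,0,0],[0,0,0],0.6],
    [[0,0,0],[0,0,0],0.6],
  ],
)

```text
t: 24.45
eef_pos: [0.6196, 0.0564, 0.2184]
ee_rot: [3.139, -0.001, -1.262]
force: [0.4, 0.9, 0.6]
width: 0.0732
```

arm_command(
  targets=[
    [[0,0,0],[0,0,0],0.6],
    [[0,0,0],[0,0,0],0.6],
    [[0,0,0],[0,0,0],0.6],
    [[0,0,-0.075],[0,0,0],0.6],
    [[0,0,-0.075],[0,0,0],0.6],
    [[0,0,-0.075],[0,0,0],0.6],
    [[0,0,0],[0,0,0],0.6],
  ],
)

```text
t: 25.15
eef_pos: [0.62, 0.0565, 0.2207]
ee_rot: [-3.14, 0.0, -1.488]
force: [-0.8, -0.1, 5.4]
width: 0.0477
```

arm_command(
  targets=[
    [[0,0,0],[0,0,0],0.15],
    [[0,0,0],[0,0,2],0.15],
    [[0,0,0],[2,-24,0],0.15],
    [[0,0,0],[3,-35,0],0.15],
    [[0,0,0],[2.2,-26,0],0.15],
    [[0,0,0],[0,0,0],1],
    [[0,0,0],[0,0,0],1],
    [[0,0,0],[0,0,0],1],
  ],
)

```text
t: 25.95
eef_pos: [0.6269, -0.0281, 0.2214]
ee_rot: [-3.142, 0.0, -1.486]
force: [0.1, 0.6, 0.1]
width: 0.0558
```

```bash
python3 look.py scene 8 200 110 400 270; python3 rp.py pics/scene8.npz .62 .056
```

```text
25.95 [ 0.6269 -0.0281  0.2214] [-3.142  0.    -1.486] [0.1 0.6 0.1] [ 0.27  0.45 -0.31 -0.   -0.81 -0.18]
n 371 159 top 0.1099 rect ((620.0565795898438, 85.44625854492188), (59.43033981323242, 84.08101654052734), 5.1983442306518555)
bbox [0.587 0.017 0.007] [0.649 0.128 0.11 ]
face n 188 dir deg 95.58 along ext -57.6 31.5 mid [0.6436 0.062 ]
centre [0.6197 0.0596]
```

arm_command(
  targets=[
    [[0,0,0],[0,0,0],1],
    [[0,0,0],[0,0,0],1],
    [[0,0,0],[0,0,0],1],
    [[0,0,0],[-0.9,11,0],1],
    [[0,0,0],[-0.6,7,0],1],
    [[0,0,0],[-0.4,5,0],1],
    [[0,0,0],[-0.5,6,0],1],
    [[0,0,0],[-0.5,6,0],1],
  ],
)

```text
t: 26.8
eef_pos: [0.624, 0.0071, 0.2214]
ee_rot: [-3.142, 0.0, -1.487]
force: [-0.5, -0.3, 0.2]
width: 0.0004
```

arm_command(
  targets=[
    [[0,0,0],[-0.5,6,0],1],
    [[0,0,0],[-0.5,6,0],1],
    [[0,0,0],[-0.5,6,0],1],
    [[0,0,0],[-0.5,6,0],1],
    [[0,0,0],[-0.5,6,0],1],
    [[0,0,0],[-0.5,6,0],1],
    [[0,0,0],[-0.5,6,0],1],
    [[0,0,0],[-0.5,6,0],1],
  ],
)

```text
t: 27.6
eef_pos: [0.62, 0.055, 0.2213]
ee_rot: [3.142, 0.0, -1.487]
force: [-0.8, -0.9, -0.8]
width: 0.0006
```

arm_command(
  targets=[
    [[0,0,0],[-0.5,6,0],1],
    [[0,0,0],[-0.6,7,0],1],
    [[0,0,0],[-0.6,7,0],1],
    [[0,0,0],[-0.5,6,0],1],
    [[0,0,0],[0,0,0],1],
    [[0,0,0],[0,0,0],1],
  ],
)

```text
t: 28.2
eef_pos: [0.6177, 0.0805, 0.2215]
ee_rot: [-3.141, 0.001, -1.487]
force: [0.2, 0.2, -0.6]
width: 0.0003
```

```bash
python3 look.py scene 9 200 110 400 270; python3 look.py side 9 180 110 320 240
```

```text
28.2 [0.6177 0.0805 0.2215] [-3.141e+00  1.000e-03 -1.487e+00] [ 0.2  0.2 -0.6] [ 0.44  0.44 -0.32 -0.   -0.81 -0.36]
28.25 [0.6177 0.0808 0.2211] [ 3.141  0.    -1.487] [ 0.1  0.5 -0.1] [ 0.44  0.44 -0.32 -0.   -0.81 -0.36]
```

View pics/scene9z.png

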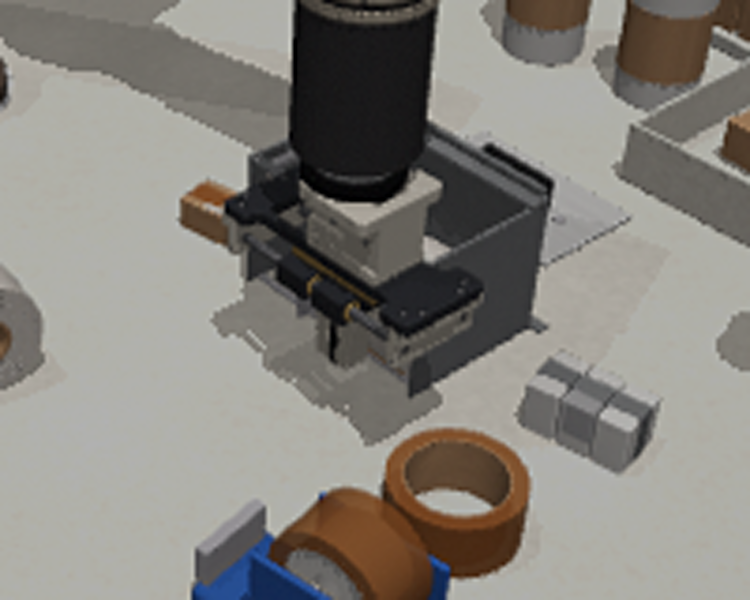

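arm_command(
  targets=[
    [[0,0,0],[3,-40,0],1],
    [[0,0,0],[0,0,50],0.5],
    [[0,0,0],[0,0,50],0],
    [[0,0,-0.02],[-26,-25,50],0],
    [[0,0,-0.02],[-32,-32,0],0],
    [[0,0,-0.02],[-32,-32,0],0],
    [[0,0,-0.02],[-32,-32,0],0],
    [[0,0,-0.02],[-32,-32,0],0],
  ],
)

```text
t: 29.1
eef_pos: [0.4704, -0.1082, 0.3616]
ee_rot: [3.141, 0.0, -1.586]
force: [0.7, -0.9, 0.2]
width: 0.0509
```

arm_command(
  targets=[
    [[0,0,-0.02],[-31,-27,0],0],
    [[0,0,-0.02],[0,0,0],0],
    [[0,0,0],[0,0,0],0],
    [[0,0,0],[0,0,0],0],
  ],
)

```text
t: 29.5
eef_pos: [0.4415, -0.1343, 0.3619]
ee_rot: [-3.141, 0.0, -1.626]
force: [-0.1, -0.1, 0.1]
width: 0.0827
```

```bash
python3 roll.py 10 .437 -.139; python3 look.py scene 10 130 110 400 300
```

```text
29.5 [ 0.4415 -0.1343  0.3619] [-3.141  0.    -1.626]
4342 0.103 ((438.2158203125, -138.12835693359375), (73.79743957519531, 48.09723663330078), 85.85899353027344)
label 5790 [ 0.41916665 -0.15615113  0.27153691]
29.55 [ 0.4416 -0.1341  0.3617] [ 3.141  0.    -1.625] [-0.1 -1.   0. ] [ 0.13  0.04 -0.5  -0.   -1.03 -0.19]
```

View pics/scene10z.png

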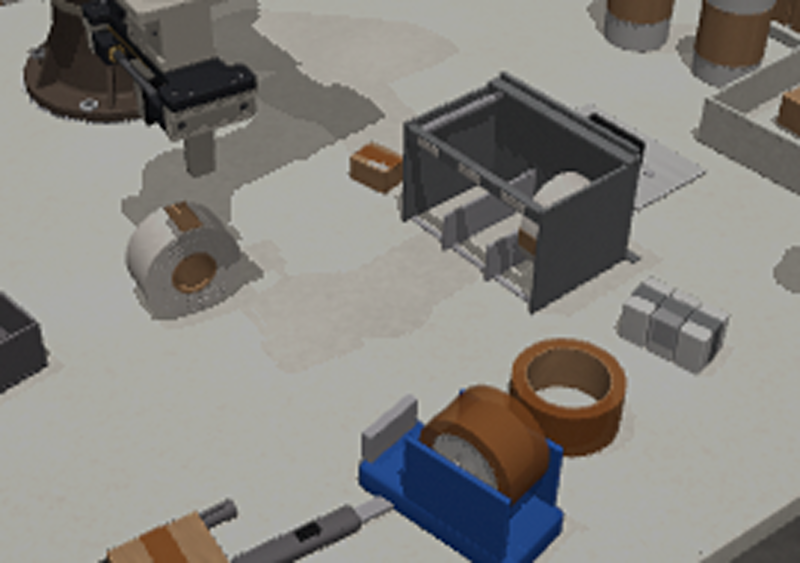

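Roll A is upright in lane 2, with its top at crop px (560,185). Roll B is next: turn it toward lane 0.

arm_command(
  targets=[
    [[0,0,0],[-3.5,-4,-40],0],
    [[0,0,0],[0,0,-45],0],
    [[0,0,0],[0,0,-45],0],
    [[0,0,0],[0,0,-9],0],
    [[0,0,0],[0,0,0],0.6],
    [[0,0,0],[0,0,0],0.6],
    [[0,0,0],[0,0,0],0.6],
    [[0,0,0],[0,0,0],0.6],
  ],
)

```text
t: 30.4
eef_pos: [0.438, -0.1387, 0.2245]
ee_rot: [-3.138, 0.0, -1.627]
force: [0.2, 0.0, 0.4]
width: 0.0611
```

arm_command(
  targets=[
    [[0,0,0],[0,0,0],0.6],
    [[0,0,0],[0,0,0],0.6],
    [[0,0,-0.08],[0,0,0],0.6],
    [[0,0,-0.08],[0,0,0],0.6],
    [[0,0,-0.075],[0,0,0],0.6],
    [[0,0,0],[0,0,0],0.6],
  ],
)

```text
t: 31.0
eef_pos: [0.4376, -0.1388, 0.2235]
ee_rot: [-3.14, 0.0, -1.863]
force: [-0.8, 0.2, 6.6]
width: 0.0483
```

arm_command(
  targets=[
    [[0,0,0],[0,0,0],0.2],
    [[0,0,0],[0,0,0],0.15],
    [[0,0,0],[-6,-20,0],0.15],
    [[0,0,0],[-10,-34,0],0.15],
    [[0,0,0],[-9,-30,0],0.15],
    [[0,0,0],[0,0,0],1],
    [[0,0,0],[0,0,0],1],
    [[0,0,0],[0,0,0],1],
  ],
)

```text
t: 31.8
eef_pos: [0.4124, -0.2225, 0.2228]
ee_rot: [3.142, 0.0, -1.861]
force: [-0.1, -0.5, -0.2]
width: 0.0555
```

arm_command(
  targets=[
    [[0,0,0],[0,0,0],1],
    [[0,0,0],[0,0,0],1],
    [[0,0,0],[3,10,0],1],
    [[0,0,0],[2,6.7,0],1],
    [[0,0,0],[1.5,5,0],1],
    [[0,0,0],[1.4,4.8,0],1],
    [[0,0,0],[1.7,5.8,0],1],
    [[0,0,0],[2,6.7,0],1],
  ],
)

```text
t: 32.6
eef_pos: [0.4239, -0.1833, 0.2229]
ee_rot: [3.142, 0.0, -1.862]
force: [-0.5, -1.2, 0.5]
width: 0.0006
```

arm_command(
  targets=[
    [[0,0,0],[2.3,7.7,0],1],
    [[0,0,0],[2.3,7.7,0],1],
    [[0,0,0],[2.3,7.7,0],1],
    [[0,0,0],[2.3,7.7,0],1],
    [[0,0,0],[2.3,7.7,0],1],
    [[0,0,0],[2.3,7.7,0],1],
    [[0,0,0],[2.3,7.7,0],1],
    [[0,0,0],[2.3,7.7,0],1],
  ],
)

```text
t: 33.4
eef_pos: [0.4424, -0.1216, 0.2229]
ee_rot: [3.142, -0.0, -1.862]
force: [-0.2, -0.4, -0.8]
width: 0.0005
```

arm_command(
  targets=[
    [[0,0,0],[2.3,7.7,0],1],
    [[0,0,0],[2.3,7.7,0],1],
    [[0,0,0],[2.3,7.7,0],1],
    [[0,0,0],[2.3,7.7,0],1],
    [[0,0,0],[2.3,7.7,0],1],
    [[0,0,0],[2,6.7,0],1],
    [[0,0,0],[2,6.7,0],1],
    [[0,0,0],[2,6.7,0],1],
  ],
)

```text
t: 34.2
eef_pos: [0.4599, -0.0631, 0.2229]
ee_rot: [-3.142, 0.0, -1.862]
force: [-0.1, 0.6, -0.2]
width: 0.0006
```

arm_command(
  targets=[
    [[0,0,0],[1.8,6,0],1],
    [[0,0,0],[1.8,6,0],1],
    [[0,0,0],[1.5,5,0],1],
    [[0,0,0],[1.5,5,0],1],
    [[0,0,0],[1.2,4,0],1],
    [[0,0,0],[1.2,4,0],1],
    [[0,0,0],[0.9,3,0],1],
    [[0,0,0],[0.6,2,0],1],
  ],
)

```text
t: 35.0
eef_pos: [0.4703, -0.0284, 0.2229]
ee_rot: [3.142, -0.0, -1.862]
force: [-0.0, -0.5, -0.1]
width: 0.0007
```

arm_command(
  targets=[
    [[0,0,0],[0,0,0],1],
    [[0,0,0],[0,0,45],0.5],
    [[0,0,0],[0,-10,50],0],
    [[0,0,0],[0,0,50],0],
    [[0,0,0],[0,0,0],0],
  ],
)

```text
t: 35.5
eef_pos: [0.472, -0.0385, 0.3738]
ee_rot: [-3.131, 0.005, -1.861]
force: [0.0, -0.3, -1.2]
width: 0.0272
```

```bash
python3 look.py scene 11 130 110 400 300; python3 rp.py pics/scene11.npz .492 .046;python3 roll.py 11 .492 .043
```

```text
35.5 [ 0.472  -0.0385  0.3738] [-3.131  0.005 -1.861] [ 0.  -0.3 -1.2] [ 0.34  0.04 -0.47  0.   -1.05 -0.63]
n 1041 304 top 0.1085 rect ((492.5838317871094, 56.61945343017578), (67.02803039550781, 118.31993103027344), 4.782234191894531)
bbox [ 0.454 -0.017  0.006] [0.533 0.117 0.108]
face n 320 dir deg 72.96 along ext -48.3 50.5 mid [0.5163 0.0317]
centre [0.4934 0.0387]
35.55 [ 0.471  -0.0385  0.3705] [-3.135  0.004 -1.862]
1613 0.1023 ((493.15673828125, 32.553131103515625), (63.087181091308594, 48.03130340576172), 73.9334487915039)
label 0
```

View pics/scene11z.png

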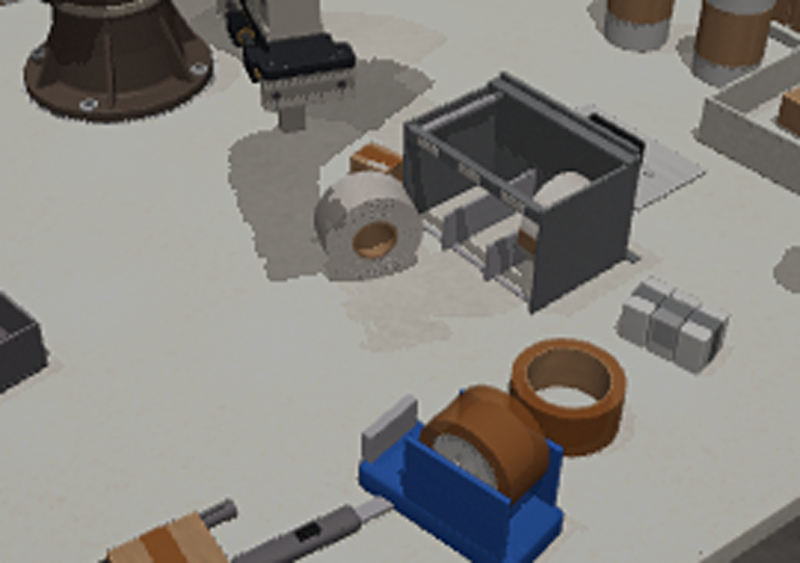

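Roll B stands at rack (-63, -74) mm, on the lane 0 axis. It gets the same grip, turn and push.

arm_command(
  targets=[
    [[0,0,0],[11,39,0],0],
    [[0,0,0],[11,38.5,0],0],
    [[0,0,0],[0,0,-30],0],
    [[0,0,0],[0,0,-45],0],
    [[0,0,0],[0,0,-45],0],
    [[0,0,0],[0,0,-27],0],
    [[0,0,0],[0,0,0],0.6],
    [[0,0,0],[0,0,0],0.6],
  ],
)

```text
t: 36.4
eef_pos: [0.4921, 0.039, 0.2194]
ee_rot: [3.14, -0.002, -1.862]
force: [0.9, 0.3, 0.6]
width: 0.0765
```

arm_command(
  targets=[
    [[0,0,0],[0,0,0],0.6],
    [[0,0,0],[0,0,0],0.6],
    [[0,0,0],[0,0,0],0.6],
    [[0,0,0.095],[0,0,0],0.6],
    [[0,0,0.095],[0,0,0],0.6],
    [[0,0,0.095],[0,0,0],0.6],
    [[0,0,0.091],[0,0,0],0.6],
    [[0,0,0],[0,0,0],0.6],
  ],
)

```text
t: 37.2
eef_pos: [0.4927, 0.0393, 0.221]
ee_rot: [-3.139, 0.001, -1.484]
force: [0.2, 0.1, 2.8]
width: 0.0489
```

arm_command(
  targets=[
    [[0,0,0],[0,0,0],0.2],
    [[0,0,0],[0,0,1],0.15],
    [[0,0,0],[2,-24,0],0.15],
    [[0,0,0],[3,-35,0],0.15],
    [[0,0,0],[2.2,-26,0],0.3],
    [[0,0,0],[0,0,0],1],
    [[0,0,0],[0,0,0],1],
    [[0,0,0],[0,0,0],1],
  ],
)

```text
t: 38.0
eef_pos: [0.4994, -0.0456, 0.221]
ee_rot: [-3.142, -0.0, -1.487]
force: [-0.3, 0.8, -0.2]
width: 0.0483
```

arm_command(
  targets=[
    [[0,0,0],[0,0,0],1],
    [[0,0,0],[0,0,0],1],
    [[0,0,0],[-0.9,11,0],1],
    [[0,0,0],[-0.6,7,0],1],
    [[0,0,0],[-0.4,5,0],1],
    [[0,0,0],[-0.5,6,0],1],
    [[0,0,0],[-0.5,6,0],1],
    [[0,0,0],[-0.5,6,0],1],
  ],
)

```text
t: 38.8
eef_pos: [0.4959, -0.0044, 0.2209]
ee_rot: [3.141, 0.0, -1.486]
force: [1.0, -0.1, 0.1]
width: 0.0005
```

arm_command(
  targets=[
    [[0,0,0],[-0.5,6,0],1],
    [[0,0,0],[-0.5,6,0],1],
    [[0,0,0],[-0.5,6,0],1],
    [[0,0,0],[-0.5,6,0],1],
    [[0,0,0],[-0.5,6,0],1],
    [[0,0,0],[-0.5,6,0],1],
    [[0,0,0],[-0.5,6,0],1],
    [[0,0,0],[-0.5,6,0],1],
  ],
)

```text
t: 39.6
eef_pos: [0.492, 0.0436, 0.221]
ee_rot: [-3.142, 0.0, -1.486]
force: [-1.0, -1.1, -0.3]
width: 0.0006
```

arm_command(
  targets=[
    [[0,0,0],[-0.5,6,0],1],
    [[0,0,0],[-0.6,7,0],1],
    [[0,0,0],[-0.6,7,0],1],
    [[0,0,0],[-0.5,6,0],1],
    [[0,0,0],[0,0,0],1],
    [[0,0,0],[0,0,0],1],
    [[0,0,0],[3,-40,0],1],
    [[0,0,0],[0,0,40],1],
  ],
)

```text
t: 40.4
eef_pos: [0.4906, 0.0267, 0.2566]
ee_rot: [3.131, -0.003, -1.488]
force: [1.1, -0.1, -0.6]
width: 0.0008
```

arm_command(
  targets=[
    [[0,0,0],[0,0,50],0.5],
    [[0,0,0],[0,0,50],0.5],
    [[0,0,0],[0,0,50],0.5],
    [[0,0,0],[0,0,0],0.5],
  ],
)

```text
t: 40.8
eef_pos: [0.4944, 0.0296, 0.418]
ee_rot: [-3.13, 0.002, -1.484]
force: [-0.3, -0.3, -0.7]
width: 0.0271
```

```bash
python3 look.py scene 12 130 110 400 300; python3 look.py side 12 180 110 320 240
```

```text
40.8 [0.4944 0.0296 0.418 ] [-3.130e+00  2.000e-03 -1.484e+00] [-0.3 -0.3 -0.7] [ 0.46  0.05 -0.36  0.   -1.16 -0.37]
40.85 [0.4935 0.0296 0.4144] [-3.135e+00  2.000e-03 -1.485e+00] [ 0.   0.8 -1.3] [ 0.46  0.05 -0.36  0.   -1.15 -0.37]
```

View pics/scene12z.png

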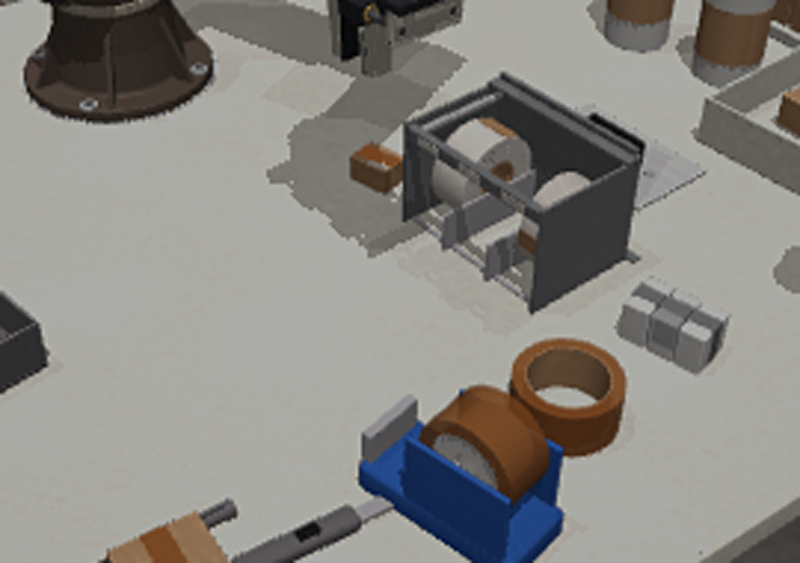

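View pics/side12z.png

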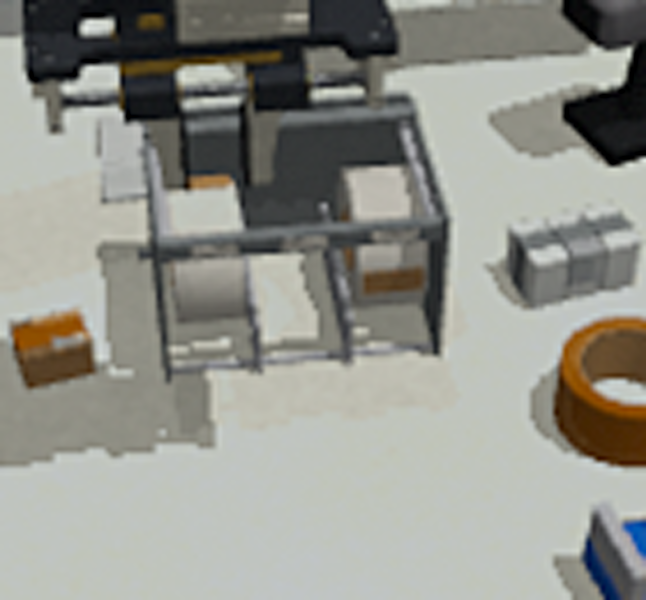

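Both rolls stand in their lanes. Side crop shows roll B's front at (210,285) and roll A's at (390,280), with their tops at (205,210) and (380,195). Now for the cover.

```bash
python3 - <<'E'
from h import *
A=load('pics/scene12.npz');B=load('pics/side12.npz')
f=800/270
for p in ((705,172),(600,122),(640,205)): print('sc',A.plane(130+p[0]/f,110+p[1]/f,.005).round(3))
f=646/140
for p in ((100,118),(104,198)): print('sd',B.plane(180+p[0]/f,110+p[1]/f,.005).round(3))
f=800/270
for p in ((592,115),(643,152)): print('grip top',A.plane(130+p[0]/f,110+p[1]/f,.038).round(3))
E
```

```text
sc [0.577 0.442 0.005]
sc [0.433 0.415 0.005]
sc [0.581 0.338 0.005]
sd [0.397 0.424 0.005]
sd [0.404 0.316 0.005]
grip top [0.453 0.38  0.038]
grip top [0.541 0.375 0.038]
```

```bash
python3 - <<'E'
from h import *
A=load('pics/scene12.npz');B=load('pics/side12.npz')
P=np.concatenate([A.cloud().reshape(-1,3),B.cloud().reshape(-1,3)])
m=(P[:,0]>.2)&(P[:,0]<.9)&(P[:,1]>.4)&(P[:,1]<.9)&(P[:,2]>.06)&(P[:,2]<.5)
q=P[m]; H={}
for p in q:
    k=(int(p[0]*20),int(p[1]*20)); H[k]=max(H.get(k,0),round(p[2],2))
for k in sorted(H): print((k[0]/20,k[1]/20),H[k],end=' ')
E
```

```text
(0.25, 0.55) 0.22 (0.25, 0.6) 0.22 (0.3, 0.55) 0.22 (0.3, 0.6) 0.22 (0.35, 0.55) 0.11 (0.35, 0.6) 0.16 (0.35, 0.65) 0.16 (0.4, 0.55) 0.17 (0.4, 0.6) 0.17 (0.4, 0.65) 0.17 (0.45, 0.55) 0.16 (0.45, 0.6) 0.17 (0.45, 0.65) 0.16 (0.5, 0.45) 0.06 (0.5, 0.5) 0.06 (0.5, 0.55) 0.06 (0.5, 0.6) 0.07 (0.5, 0.65) 0.07 (0.5, 0.7) 0.06 (0.55, 0.45) 0.07 (0.55, 0.7) 0.06 (0.6, 0.45) 0.07 (0.6, 0.7) 0.07 (0.65, 0.45) 0.06 (0.65, 0.5) 0.06 (0.65, 0.6) 0.06 (0.65, 0.65) 0.06 (0.65, 0.7) 0.07 (0.7, 0.5) 0.06 (0.7, 0.55) 0.07 (0.7, 0.6) 0.06 (0.7, 0.7) 0.07 (0.75, 0.4) 0.16 (0.75, 0.5) 0.06 (0.75, 0.55) 0.06 (0.75, 0.6) 0.06 (0.75, 0.65) 0.07 (0.75, 0.7) 0.06 (0.8, 0.4) 0.17 (0.8, 0.5) 0.06 (0.8, 0.55) 0.07 (0.8, 0.6) 0.06 (0.8, 0.65) 0.06 (0.8, 0.7) 0.06 (0.85, 0.4) 0.17
```

arm_command(
  targets=[
    [[0,0,0],[0,45,0],0.3],
    [[0,0,0],[0,45,0],0.3],
    [[0,0,0],[0,45,0],0.3],
    [[0,0,0],[0,45,0],0.3],
    [[0,0,0],[0,45,0],0.3],
    [[0,0,0],[0,45,0],0.3],
    [[0,0,0],[0,45,0],0.3],
    [[0,0,0],[0,45,0],0.3],
  ],
)

```text
t: 41.7
eef_pos: [0.4922, 0.391, 0.4085]
ee_rot: [3.139, -0.002, -1.485]
force: [1.2, 0.8, 0.2]
width: 0.0612
```

arm_command(
  targets=[
    [[0,0,0],[0,40,20],0.3],
    [[0,0,0],[0,0,0],0.3],
    [[0,0,0],[0,0,0],0.3],
  ],
)

```text
t: 42.0
eef_pos: [0.4923, 0.4303, 0.4283]
ee_rot: [3.139, -0.003, -1.484]
force: [0.7, -0.8, -1.3]
width: 0.0612
```

```bash
python3 look.py wrist 13 0 0 512 384
```

```text
42.0 [0.4923 0.4303 0.4283] [ 3.139e+00 -3.000e-03 -1.484e+00] [ 0.7 -0.8 -1.3] [ 1.02  0.31 -0.   -0.   -1.26 -0.93]
```

View pics/wrist13z.png

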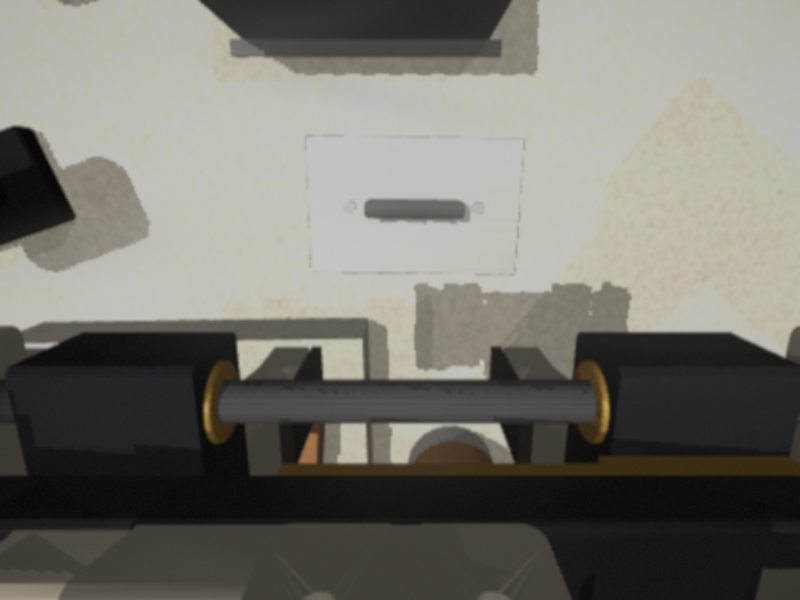

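The wrist view shows the whole cover, with corners at display px (305,136), (524,138), (516,274) and (312,273) and the grip at (415,209).

```bash
cat > cov.py <<'E'
import sys
from h import *
v=load(sys.argv[1]); f=800/512
c=np.array(eval(sys.argv[2]),float)/f
Q=v.plane(c[:,0],c[:,1],.005)[:,:2]; print(Q.round(4)); 
print('centre',Q.mean(0).round(4),'sides',[np.linalg.norm(Q[i]-Q[(i+1)%4]).round(4) for i in range(4)])
for i,j in ((0,1),(3,2)):
    d=Q[i]-Q[j]; print('yaw',np.degrees(np.arctan2(d[1],d[0])).round(2))
P=v.cloud().reshape(-1,3); g=P[(np.hypot(*(P[:,:2]-Q.mean(0)).T)<.06)&(P[:,2]>.03)&(P[:,2]<.05)]
print('grip',len(g),cv2.minAreaRect((g[:,:2]*1000).astype(np.float32)),np.median(g[:,2]))
b=P[(np.hypot(*(P[:,:2]-Q.mean(0)).T)<.08)&(P[:,2]<.03)];print('plate z',np.median(b[:,2]))
E
python3 cov.py pics/wrist13.npz "[(305,136),(524,138),(516,274),(312,273)]"
```

```text
[[0.5845 0.3322]
 [0.4032 0.3181]
 [0.3931 0.4327]
 [0.5747 0.4473]]
centre [0.4889 0.3826] sides [np.float64(0.1818), np.float64(0.115), np.float64(0.1822), np.float64(0.1155)]
yaw 4.45
yaw 4.62
grip 743 ((489.85400390625, 381.7691955566406), (79.63821411132812, 13.583868026733398), 4.896446704864502) 0.038192492112678555
plate z 0.00537867916726803
```

arm_command(
  targets=[
    [[0,0,0],[13,-43,10],0.3],
    [[0,0,0],[13,-43,10],0.3],
    [[0,0,0],[13,-43,10],0.3],
    [[0,0,0],[13,-41,10],0.3],
    [[0,0,0],[0,0,0],0.3],
    [[0,0,0],[0,0,0],0.3],
  ],
)

```text
t: 42.65
eef_pos: [0.5448, 0.2568, 0.4706]
ee_rot: [3.141, 0.0, -1.489]
force: [-0.9, -0.0, -0.3]
width: 0.0617
```

```bash
python3 look.py wrist 14 0 0 512 384
```

```text
42.65 [0.5448 0.2568 0.4706] [ 3.141  0.    -1.489] [-0.9 -0.  -0.3] [ 0.76  0.21 -0.05 -0.   -1.32 -0.68]
```

View pics/wrist14z.png

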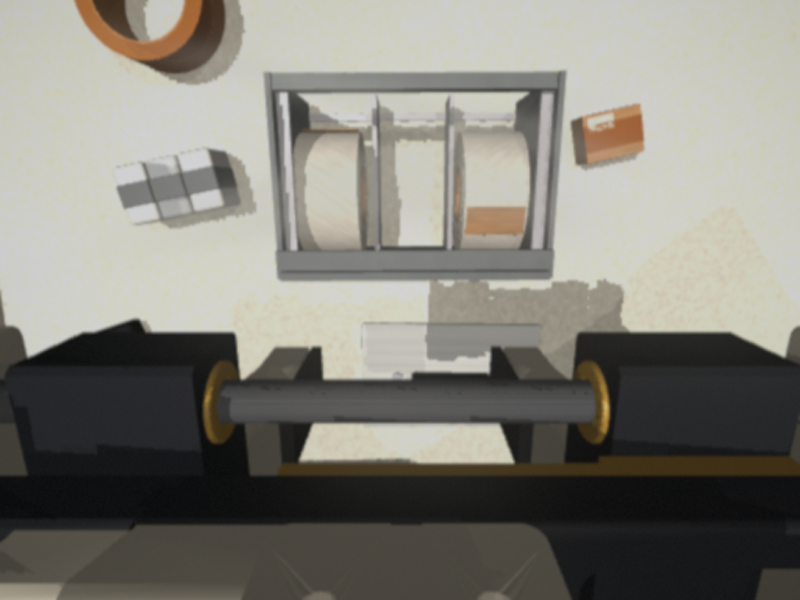

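This view shows the rack from above. Both rolls stand in the outer lanes, at display px (333,190) and (490,190). The rack's front corners are at (265,72) and (565,71), its rear corners at (278,279) and (552,278).

```bash
python3 - <<'E'
from h import *
v=load('pics/wrist14.npz'); f=800/512
for n,p,z in (('FR',(265,72),.125),('FL',(565,71),.125),('BR',(278,279),.136),('BL',(552,278),.136)): print(n,v.plane(p[0]/f,p[1]/f,z).round(4))
crop=v.im[40:185,165:370,::-1]; cv2.imwrite('pics/w14c.png',cv2.resize(crop,None,fx=3.9,fy=3.9,interpolation=cv2.INTER_CUBIC))
P=v.cloud().reshape(-1,3)
th=np.radians(4.85);o=np.array([.55,.118]);ex=np.array([np.cos(th),np.sin(th)]);ey=np.array([-ex[1],ex[0]])
xr=(P[:,:2]-o)@ex;yr=(P[:,:2]-o)@ey
def edge(sel,a,b): # fit a=k*b+c
    k=np.polyfit(b[sel],a[sel],1); return k
top=(P[:,2]>.121)&(P[:,2]<.130)
for nm,lo,hi in (('L',-.105,-.088),('R',.088,.105)):
    s=top&(xr>lo)&(xr<hi)&(yr>.02)&(yr<.11); k=np.polyfit(yr[s],xr[s],1); print(nm,s.sum(),'mean x',xr[s].mean().round(5),'range',np.percentile(xr[s],[2,98]).round(4),'slope deg',np.degrees(k[0]).round(2),'z',np.median(P[s][:,2]).round(4))
s=(P[:,2]>.117)&(P[:,2]<.127)&(abs(xr)<.085)&(yr<.03)&(yr>-.02); k=np.polyfit(xr[s],yr[s],1); print('bar',s.sum(),yr[s].mean(),np.percentile(yr[s],[2,98]),np.degrees(k[0]),np.median(P[s][:,2]))
s=(P[:,2]>.124)&(P[:,2]<.142)&(abs(xr)<.09)&(yr>.1)&(yr<.15); k=np.polyfit(xr[s],yr[s],1); print('lip',s.sum(),yr[s].mean(),np.percentile(yr[s],[2,98]),np.degrees(k[0]),np.median(P[s][:,2]))
s=(P[:,2]>.108)&(P[:,2]<.119)&(abs(xr)>.08)&(abs(xr)<.096)&(yr>.02)&(yr<.11); print('ledge z',np.median(P[s][:,2]),s.sum())
E
```

```text
FR [0.6477 0.1281 0.125 ]
FL [0.454  0.1117 0.125 ]
BR [0.6348 0.2621 0.136 ]
BL [0.4441 0.2459 0.136 ]
L 442 mean x -0.09401 range [-0.0966 -0.0921] slope deg -0.07 z 0.1254
R 430 mean x 0.09704 range [0.0952 0.0995] slope deg -0.04 z 0.1253
bar 1991 0.0063599556550811434 [0.00033557 0.01116983] 0.10703009108909507 0.12245972358491475
lip 3202 0.1270231455908909 [0.1171238 0.1364314] 0.23209754008952385 0.13008090621776583
ledge z 0.11459803152435519 1604
```

View pics/w14c.png

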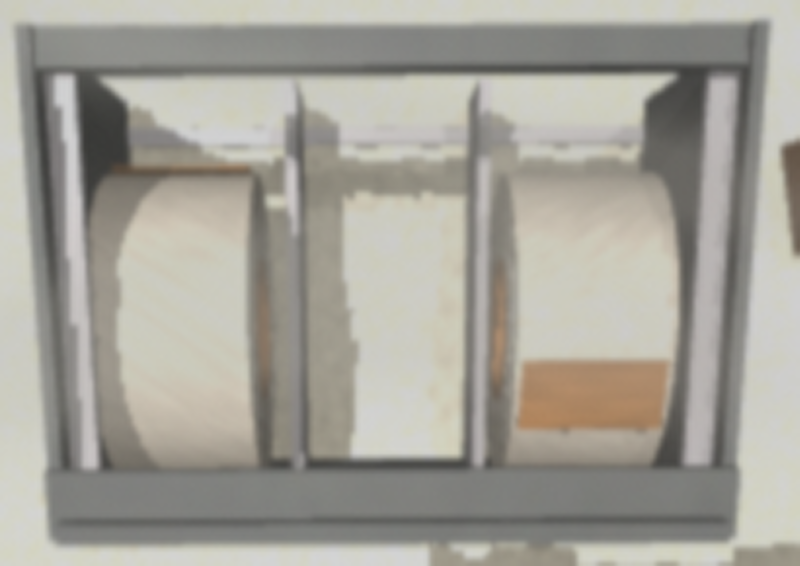

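arm_command(
  targets=[
    [[0,0,0.14],[-6,14,0],0.5],
    [[0,0,0.14],[-6,14,0],0.5],
    [[0,0,0.14],[-6,14,0],0.5],
    [[0,0,0.14],[-6,14,0],0.5],
    [[0,0,0.14],[-6,14,0],0.5],
    [[0,0,0.14],[-6,14,0],0.5],
    [[0,0,0.14],[-6,14,0],0.5],
    [[0,0,0.14],[-6,14,0],0.5],
  ],
)

```text
t: 43.5
eef_pos: [0.4958, 0.3725, 0.4697]
ee_rot: [3.14, 0.001, -0.359]
force: [0.2, 0.4, -0.7]
width: 0.044
```

arm_command(
  targets=[
    [[0,0,0.14],[-6,13,-30],0.5],
    [[0,0,0.14],[-1.6,0.4,-40],0.5],
    [[0,0,0.14],[0,0,-40],0.5],
    [[0,0,0.03],[0,0,-40],0.5],
    [[0,0,0],[0,0,-40],0.5],
    [[0,0,0],[0,0,0],0.5],
    [[0,0,0],[0,0,0],0.5],
  ],
)

```text
t: 44.2
eef_pos: [0.489, 0.3851, 0.2807]
ee_rot: [3.14, 0.001, 0.085]
force: [0.0, 0.6, 1.6]
width: 0.0438
```

```bash
python3 look.py wrist 15 0 0 512 384
```

```text
44.2 [0.489  0.3851 0.2807] [3.14e+00 1.00e-03 8.50e-02] [0.  0.6 1.6] [ 0.98  0.38 -0.27  0.   -0.93  0.68]
```

View pics/wrist15z.png

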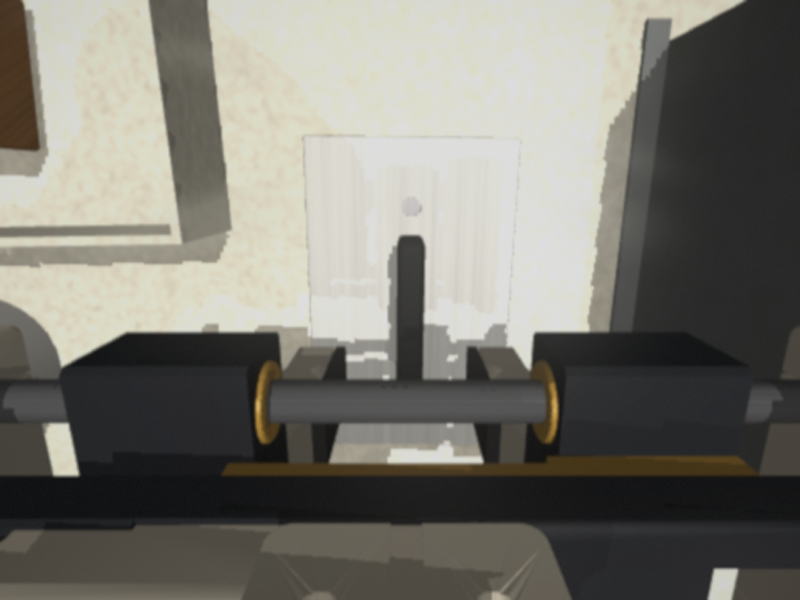

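The grip is at display px (410,310), about 2.5 mm off the tool's mid-plane toward -y, which agrees with the earlier measurement. I correct for that and descend to grasp.

arm_command(
  targets=[
    [[0,0,-0.004],[0,-2.7,-40],0.5],
    [[0,0,0],[0,0,-35],0.5],
    [[0,0,0],[0,0,-15],0.5],
    [[0,0,0],[0,0,0],0.5],
    [[0,0,0],[0,0,0],1],
    [[0,0,0],[0,0,0],1],
    [[0,0,0],[0,0,0],1],
    [[0,0,0],[0,0,0],1],
  ],
  squeeze=50,
)

```text
t: 45.05
eef_pos: [0.4895, 0.3821, 0.1922]
ee_rot: [-3.14, -0.001, 0.08]
force: [-0.4, -0.4, 0.4]
width: 0.0173
```

arm_command(
  targets=[
    [[0,0,0],[0,0,0],1],
    [[0,0,0],[0,0,0],1],
  ],
)

```text
t: 45.25
eef_pos: [0.4894, 0.3821, 0.1919]
ee_rot: [-3.141, -0.001, 0.08]
force: [-1.9, -0.3, 7.3]
width: 0.0138
```

arm_command(
  targets=[
    [[0,0,0],[0,0,15],1],
    [[0,0,0],[0,0,35],1],
    [[0,0,0],[0,0,45],1],
    [[0,0,0],[0,0,45],1],
    [[0,0,0],[0,0,30],1],
    [[0,0,0.0055],[0,0,0],1],
    [[0,0,0],[0,0,0],1],
  ],
)

```text
t: 45.95
eef_pos: [0.4889, 0.3815, 0.361]
ee_rot: [-3.141, 0.0, 0.085]
force: [-1.4, 0.5, -4.0]
width: 0.0136
```

```bash
python3 look.py scene 16 200 60 400 210;python3 look.py wrist 16 0 0 512 384
```

```text
45.95 [0.4889 0.3815 0.361 ] [-3.141  0.     0.085] [-1.4  0.5 -4. ] [ 0.98  0.3  -0.18 -0.   -1.09  0.68]
46.0 [0.4887 0.3813 0.3597] [3.141e+00 2.000e-03 8.500e-02] [-0.9 -0.4 -2.8] [ 0.98  0.3  -0.18 -0.   -1.09  0.68]
```

View pics/scene16z.png

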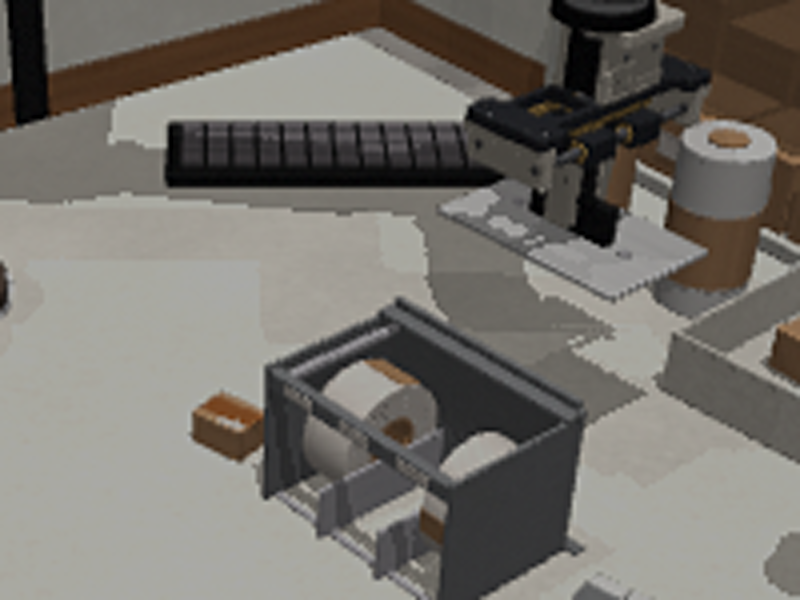

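View pics/wrist16z.png

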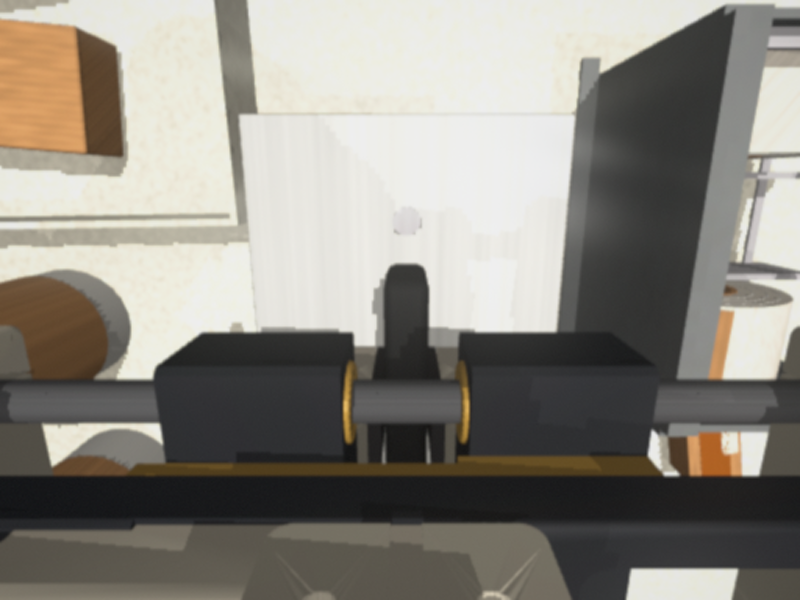

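The plate is held square and level, its +x edge at display row 114 from px 240 to 575. I check its offset in the grip from the depth.

```bash
cat > held.py <<'E'
import sys
from h import *
v=load(sys.argv[1]); f=800/512
pos=np.array(eval(sys.argv[2])); Rt=rot(eval(sys.argv[3]))
P=v.cloud(); m=np.zeros(P.shape[:2],bool); m[75:205,150:370]=1
q=(P[m]-pos)@Rt; n0=len(q)
k=(abs(q[:,2]-.187)<.012)&(abs(q[:,1])<.075)&(q[:,0]>.02)&(q[:,0]<.11); q=q[k]
w=np.linalg.lstsq(np.c_[q[:,:2],np.ones(len(q))],q[:,2],rcond=None)[0]
r=q[:,2]-np.c_[q[:,:2],np.ones(len(q))]@w; q=q[abs(r)<.003]
w=np.linalg.lstsq(np.c_[q[:,:2],np.ones(len(q))],q[:,2],rcond=None)[0]
print(len(q),'plane tool z=%.4f dz/dx %.2f deg dz/dy %.2f deg'%(w[2],np.degrees(w[0]),np.degrees(w[1])))
print('x max',np.percentile(q[:,0],99.5),'y range',np.percentile(q[q[:,0]<.09][:,1],[.5,99.5]))
E
python3 held.py pics/wrist16.npz "(.4887,.3813,.3597)" "(3.141,.002,.085)"
```

```text
24939 plane tool z=0.1863 dz/dx 0.06 deg dz/dy -0.07 deg
x max 0.08989184476737462 y range [-0.05588884  0.05744993]
```

arm_command(
  targets=[
    [[0,0,0],[5,-15,0],1],
    [[0,0,0],[9,-30,0],1],
    [[-0.035,-0.003,0],[11,-36,0],1],
    [[-0.035,-0.003,0],[11,-36,0],1],
    [[-0.035,-0.003,0],[10,-35,-5],1],
    [[-0.035,-0.003,0],[7,-22,-5],1],
    [[0,0,0],[2.5,-8,0],1],
    [[0,0,0],[0,0,0],1],
  ],
)

```text
t: 46.85
eef_pos: [0.5448, 0.1985, 0.3498]
ee_rot: [3.001, 0.002, 0.084]
force: [-0.6, -0.4, -2.9]
width: 0.0136
```

arm_command(
  targets=[
    [[0,0,0],[0,0,0],1],
  ],
)

```text
t: 46.95
eef_pos: [0.5448, 0.2001, 0.3507]
ee_rot: [3.002, 0.0, 0.085]
force: [-0.2, -0.0, -1.9]
width: 0.0141
```

```bash
python3 look.py scene 17 200 60 400 210;python3 look.py wrist 17 0 0 512 384;python3 look.py side 17 180 90 320 200
```

```text
46.95 [0.5448 0.2001 0.3507] [3.002 0.    0.085] [-0.2 -0.  -1.9] [ 0.73  0.26 -0.31  0.13 -1.08  0.86]
47.0 [0.5448 0.2005 0.3509] [ 3.002 -0.     0.086] [ 0.1 -0.3 -2.6] [ 0.73  0.26 -0.31  0.13 -1.08  0.86]
47.05 [0.5447 0.2006 0.351 ] [ 3.002 -0.     0.086] [ 1.2  0.1 -3.5] [ 0.73  0.26 -0.31  0.13 -1.08  0.86]
```

View pics/scene17z.png

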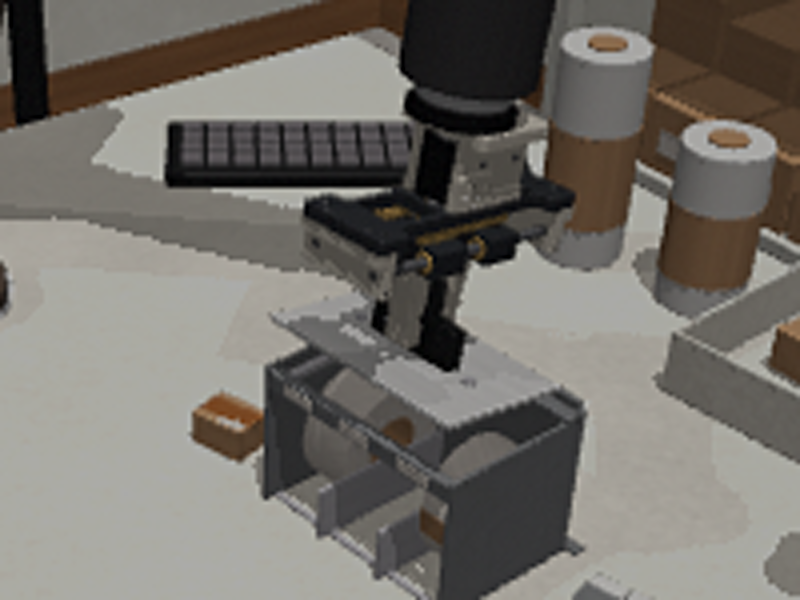

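View pics/wrist17z.png

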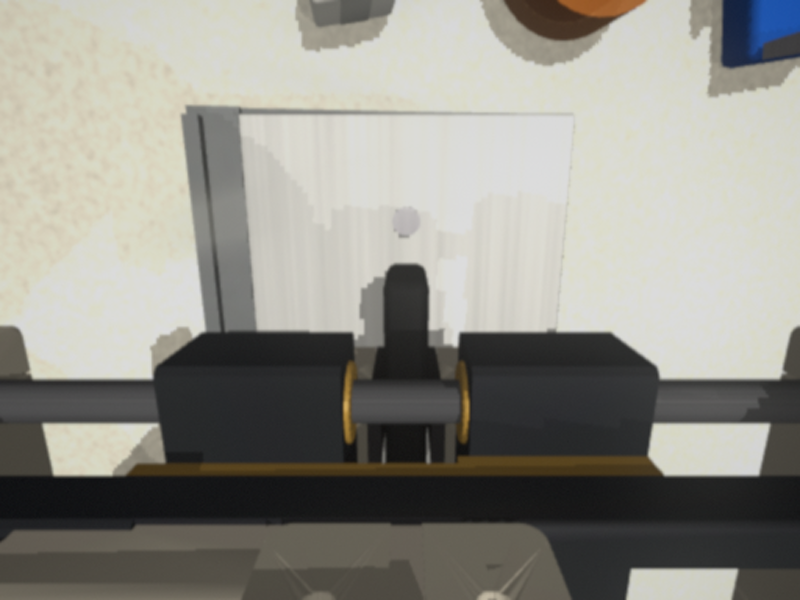

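View pics/side17z.png

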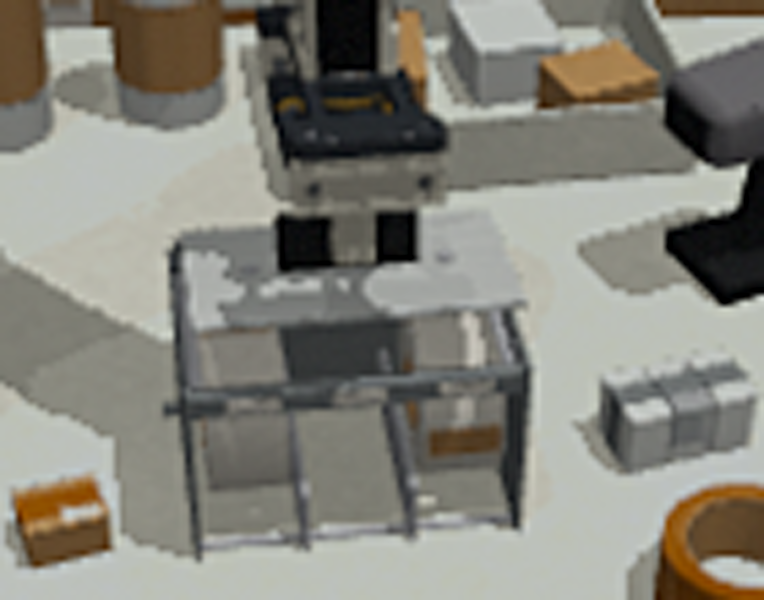

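```bash
python3 - <<'E'
from h import *
v=load('pics/wrist17.npz'); P=v.cloud()
th=np.radians(4.9);o=np.array([.5514,.1189]);ex=np.array([np.cos(th),np.sin(th)]);ey=np.array([-ex[1],ex[0]])
xr=(P[...,:2]-o)@ex*1000;yr=(P[...,:2]-o)@ey*1000;z=P[...,2]*1000
for c in (122,128,134,140,150,160,180,200,220,250,300,340,355,360):
    col=z[:,c]; i=np.where(col[:150]>100)[0]
    if len(i): j=i[0]; print('col',c,'row',j,'x %.1f y %.1f z %.1f'%(xr[j+1,c],yr[j+1,c],z[j+1,c]))
m=np.zeros(z.shape,bool);m[85:200,165:350]=1;m&=(z>100)
A=np.c_[xr[m],yr[m],np.ones(m.sum())];w=np.linalg.lstsq(A,z[m],rcond=None)[0];print('plate plane slopes deg x %.2f y %.2f'%tuple(np.degrees(np.arctan(w[:2]))), 'top z at y=100',w[1]*100+w[2])
for r in (90,100,120,150,180):
    i=np.where(z[r]>100)[0]; zz=z[r,i]; print('row',r,[(int(c),round(float(xr[r,c]),1),round(float(yr[r,c]),1),round(float(z[r,c]),1)) for c in (i[0],i[-1])], 'jump',[(int(i[k]),round(float(yr[r,i[k]]),1),round(float(z[r,i[k]]),1),round(float(yr[r,i[k+1]]),1),round(float(z[r,i[k+1]]),1)) for k in range(len(i)-1) if abs(zz[k+1]-zz[k])>4])
E
```

```text
col 122 row 67 x 97.4 y 134.5 z 129.3
col 128 row 67 x 97.5 y 131.0 z 129.3
col 134 row 67 x 97.4 y 127.1 z 130.9
col 140 row 68 x 97.0 y 123.8 z 130.2
col 150 row 68 x 97.3 y 118.2 z 128.8
col 160 row 69 x 97.2 y 112.8 z 125.7
col 180 row 69 x 97.4 y 100.4 z 126.4
col 200 row 70 x 97.1 y 88.0 z 126.0
col 220 row 70 x 97.3 y 75.3 z 126.2
col 250 row 71 x 97.3 y 55.6 z 124.3
col 300 row 72 x 91.0 y 34.2 z 170.5
col 340 row 73 x 90.6 y 13.2 z 173.1
col 355 row 73 x 90.6 y 5.2 z 173.9
col 360 row 73 x 90.7 y 2.4 z 173.8
plate plane slopes deg x -3.67 y -7.87 top z at y=100 164.83037585160577
row 90 [(118, 84.1, 136.0, 136.9), (366, 82.7, -1.9, 173.5)] jump [(153, 117.3, 130.0, 111.3, 158.5)]
row 100 [(119, 78.5, 136.3, 136.1), (365, 77.6, -1.6, 173.9)] jump [(154, 117.0, 130.7, 111.2, 158.6)]
row 120 [(121, 66.8, 136.1, 137.3), (363, 67.0, -1.3, 174.2)] jump [(155, 117.7, 129.8, 111.8, 157.4)]
row 150 [(125, 48.5, 136.1, 136.1), (360, 50.5, -1.3, 173.8)] jump [(135, 130.2, 135.8, 130.8, 131.5), (158, 117.5, 129.4, 111.2, 159.2)]
row 180 [(128, 29.2, 136.6, 135.6), (358, 33.1, -1.7, 173.6)] jump [(160, 117.7, 130.4, 111.7, 158.2), (245, 63.5, 166.0, 65.1, 189.4), (246, 65.1, 189.4, 65.2, 195.4), (272, 53.7, 198.4, 51.8, 191.0), (273, 51.8, 191.0, 46.9, 167.8)]
```

arm_command(
  targets=[
    [[0,0,0],[0,0,-8],1],
    [[0,0,0],[0,0,-10],1],
    [[0,0,0],[0,0,-10],1],
    [[0,0,0],[0,0,-7],1],
    [[0,0,0],[0,0,-2.5],1],
    [[0,0,0],[0,0,0],1],
  ],
)

```text
t: 47.7
eef_pos: [0.5447, 0.1997, 0.3129]
ee_rot: [3.0, 0.001, 0.086]
force: [0.3, 0.3, -2.9]
width: 0.0137
```

```bash
cat > ins.py <<'E'
import sys
from h import *
v=load(sys.argv[1]); P=v.cloud()
th=np.radians(4.9);o=np.array([.5514,.1189]);ex=np.array([np.cos(th),np.sin(th)]);ey=np.array([-ex[1],ex[0]])
xr=(P[...,:2]-o)@ex*1000;yr=(P[...,:2]-o)@ey*1000;z=P[...,2]*1000
m=(xr>50)&(xr<88)&(yr>5)&(yr<113)&(z>112)&(z<160)
A=np.c_[xr[m],yr[m],np.ones(m.sum())];w=np.linalg.lstsq(A,z[m],rcond=None)[0]
r=abs(A@w-z[m])<3; w=np.linalg.lstsq(A[r],z[m][r],rcond=None)[0]
print('plate n',r.sum(),'slopes deg x %.2f y %.2f'%tuple(np.degrees(np.arctan(w[:2]))),'top z at (70,15) %.1f (70,110) %.1f'%(w@[70,15,1],w@[70,110,1]))
for r in (90,100,120,150):
    i=np.where(z[r]>100)[0]; zz=z[r,i]; print('row',r,[(int(c),round(float(xr[r,c]),1),round(float(yr[r,c]),1),round(float(z[r,c]),1)) for c in (i[0],i[-1])],[(round(float(yr[r,i[k]]),1),round(float(z[r,i[k]]),1),round(float(yr[r,i[k+1]]),1),round(float(z[r,i[k+1]]),1)) for k in range(len(i)-1) if abs(zz[k+1]-zz[k])>3])
E
python3 look.py wrist 18 0 0 512 384; python3 ins.py pics/wrist18.npz
```

```text
47.7 [0.5447 0.1997 0.3129] [3.0e+00 1.0e-03 8.6e-02] [ 0.3  0.3 -2.9] [ 0.73  0.29 -0.36  0.13 -1.    0.85]
plate n 13936 slopes deg x -0.30 y -8.14 top z at (70,15) 133.9 (70,110) 120.3
row 90 [(90, 80.9, 136.9, 135.2), (366, 82.4, -2.7, 135.8)] [(116.7, 125.9, 110.1, 121.4)]
row 100 [(92, 76.3, 136.1, 136.6), (365, 77.2, -2.6, 135.9)] [(116.3, 127.4, 110.2, 120.3)]
row 120 [(94, 67.0, 136.7, 135.9), (363, 66.7, -1.7, 137.4)] [(130.3, 133.0, 130.8, 129.9), (124.1, 131.4, 124.5, 128.3), (124.5, 128.3, 123.2, 131.3), (116.4, 128.9, 116.8, 125.0), (116.8, 125.0, 110.7, 119.6)]
row 150 [(98, 52.4, 136.9, 135.6), (360, 50.3, -1.8, 136.6)] [(116.4, 126.9, 110.5, 119.8)]
```

View pics/wrist18z.png

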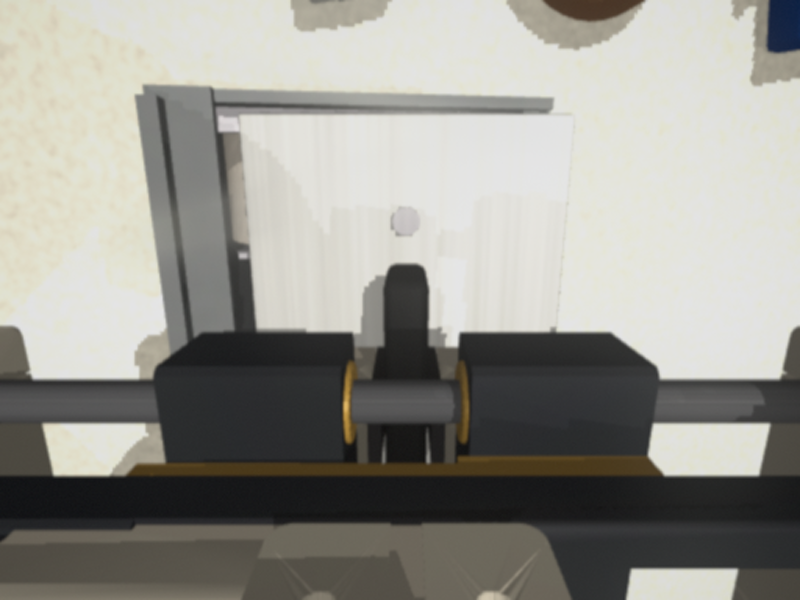

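The plate sits between the side walls with its back edge at y 110, below lip height, and the lip front is at 116.5. I slide it under the lip.

arm_command(
  targets=[
    [[0,0,0],[-0.3,4,0],1],
    [[0,0,0],[-0.4,4,0],1],
    [[0,0,0],[-0.3,4,0],1],
    [[0,0,0],[-0.3,3,0],1],
    [[0,0,0],[0,0,0],1],
  ],
)

```text
t: 48.25
eef_pos: [0.5434, 0.2153, 0.3135]
ee_rot: [3.001, -0.0, 0.086]
force: [0.1, 0.4, -3.0]
width: 0.0136
```

arm_command(
  targets=[
    [[0,0,0],[-0.2,2.5,0],1],
    [[0,0,0],[0,0,0],1],
  ],
)

```text
t: 48.45
eef_pos: [0.5433, 0.2175, 0.3134]
ee_rot: [3.001, -0.0, 0.086]
force: [-0.1, -0.3, -3.1]
width: 0.0137
```

```bash
python3 look.py wrist 19 0 0 512 384; python3 ins.py pics/wrist19.npz
```

```text
48.45 [0.5433 0.2175 0.3134] [ 3.001 -0.     0.086] [-0.1 -0.3 -3.1] [ 0.75  0.3  -0.35  0.13 -1.01  0.83]
plate n 12710 slopes deg x -0.32 y -8.05 top z at (70,15) 137.0 (70,110) 123.6
row 90 [(130, 81.2, 136.2, 137.6), (378, 83.9, 0.9, 122.9)] [(130.5, 136.3, 130.8, 133.1), (116.7, 129.3, 116.6, 126.1), (15.5, 136.9, 8.0, 123.3)]
row 100 [(131, 76.6, 136.5, 136.6), (377, 78.2, 0.7, 122.6)] [(130.4, 132.4, 130.6, 129.2), (116.6, 129.1, 116.7, 124.0), (15.4, 136.6, 7.6, 122.4)]
row 120 [(134, 67.1, 136.1, 136.5), (375, 66.7, 1.0, 123.0)] [(130.3, 134.8, 130.7, 130.7), (116.5, 127.3, 116.5, 123.1), (15.5, 136.4, 8.1, 123.1)]
row 150 [(137, 52.3, 136.1, 136.7), (372, 48.7, 1.1, 122.9)] [(130.4, 136.1, 130.8, 132.1), (116.6, 126.9, 116.7, 121.5), (16.0, 136.8, 8.3, 122.8)]
```

arm_command(
  targets=[
    [[0.0175,0.0015,0],[0.3,-3.45,-0.7],1],
    [[0.0175,0.0015,0],[0.3,-3.45,-0.7],1],
    [[0.0175,0.0015,0],[0.3,-3.45,-0.7],1],
    [[0.0175,0.0015,0],[0.3,-3.45,-0.7],1],
    [[0.0175,0.0015,0],[0.3,-3.5,-0.9],1],
    [[0.0175,0.0015,0],[0.3,-3.5,-0.9],1],
    [[0,0,0],[0,0,0],1],
  ],
)

```text
t: 49.2
eef_pos: [0.5451, 0.1958, 0.3089]
ee_rot: [3.107, 0.0, 0.085]
force: [-0.8, -0.6, -1.7]
width: 0.0139
```

```bash
python3 look.py wrist 20 0 0 512 384; python3 ins.py pics/wrist20.npz
```

```text
49.2 [0.5451 0.1958 0.3089] [3.107 0.    0.085] [-0.8 -0.6 -1.7] [ 0.69  0.29 -0.34  0.03 -0.96  0.94]
plate n 13721 slopes deg x -0.30 y -1.58 top z at (70,15) 124.1 (70,110) 121.5
row 90 [(124, 81.3, 136.2, 136.8), (387, 82.6, 0.8, 123.1)] [(116.4, 127.9, 117.5, 121.2), (12.8, 124.1, 10.0, 118.3)]
row 100 [(125, 76.7, 136.1, 137.1), (386, 77.5, 0.4, 122.3)] [(130.2, 136.4, 130.8, 133.3), (116.5, 126.9, 117.6, 120.2), (13.1, 124.7, 10.1, 118.3)]
row 120 [(127, 67.2, 136.3, 136.9), (384, 66.8, 0.6, 122.7)] [(116.4, 126.1, 116.8, 122.3), (31.3, 125.8, 29.9, 122.6), (13.1, 124.4, 10.6, 119.3)]
row 150 [(131, 52.3, 136.1, 136.6), (381, 50.2, 0.9, 123.5)] [(130.0, 135.3, 130.7, 131.8), (116.6, 125.6, 117.4, 120.3), (13.2, 123.8, 10.2, 117.5)]
```

arm_command(
  targets=[
    [[0.0175,0.0015,0],[0.3,-3.35,-1.2],1],
    [[0.017,0.0015,0],[0.3,-3.35,-1.2],1],
    [[0,0,0],[0,0,-0.6],1],
    [[0,0,0],[0,0,-0.5],1],
    [[0,0,0],[0,0,0],1],
  ],
)

```text
t: 49.75
eef_pos: [0.5456, 0.1897, 0.3059]
ee_rot: [3.141, -0.0, 0.086]
force: [-4.8, -1.8, 5.3]
width: 0.0141
```

```bash
python3 look.py wrist 21 0 0 512 384; python3 ins.py pics/wrist21.npz
```

```text
49.75 [0.5456 0.1897 0.3059] [ 3.141 -0.     0.086] [-4.8 -1.8  5.3] [ 0.67  0.28 -0.34  0.   -0.95  0.98]
plate n 13699 slopes deg x -0.27 y -0.29 top z at (70,15) 120.0 (70,110) 119.5
row 90 [(123, 81.1, 135.9, 137.0), (391, 82.2, 1.5, 123.9)] [(129.9, 133.8, 130.7, 130.6), (116.4, 126.4, 117.9, 119.2), (12.7, 118.5, 10.3, 113.1), (10.1, 114.2, 10.8, 117.7)]
row 100 [(124, 76.6, 136.3, 136.1), (390, 77.2, 1.1, 123.0)] [(116.2, 128.4, 118.1, 119.9), (13.0, 119.3, 10.6, 113.9), (10.4, 116.5, 10.9, 119.5)]
row 120 [(126, 67.1, 136.5, 136.0), (388, 66.9, 0.6, 122.1)] [(116.4, 130.1, 116.8, 127.0), (116.6, 125.9, 117.8, 119.6), (12.9, 118.6, 10.5, 113.2)]
row 150 [(129, 52.4, 136.1, 137.4), (385, 50.8, 0.9, 123.0)] [(116.9, 125.1, 118.0, 119.3), (69.4, 121.6, 68.8, 118.2), (13.3, 118.9, 10.4, 112.1)]
```

View pics/wrist21z.png

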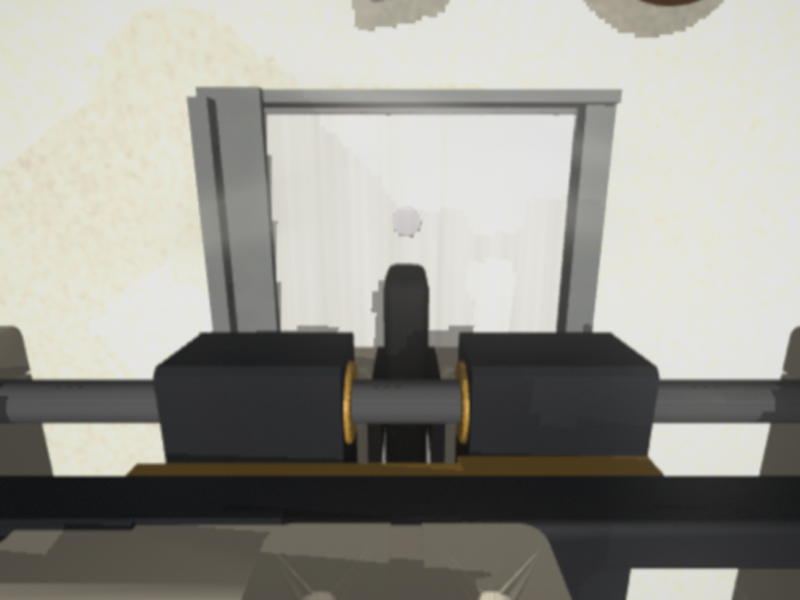

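The plate is level inside its recess with its top at about 119.5 mm, and the seating force rose. I release, rise and check.

arm_command(
  targets=[
    [[0,0,0],[0,0,-0.4],1],
    [[0,0,0],[0,0,0],0.8],
    [[0,0,0],[0,0,0],0.6],
    [[0,0,0],[0,0,0],0.5],
    [[0,0,0],[0,0,15],0.5],
    [[0,0,0],[0,0,40],0.5],
    [[0,0,0],[-10,10,45],0.5],
    [[0,0,0],[-25,10,45],0.5],
  ],
)

```text
t: 50.6
eef_pos: [0.5125, 0.2096, 0.4489]
ee_rot: [3.14, 0.0, 0.084]
force: [0.4, 1.8, -0.5]
width: 0.0435
```

arm_command(
  targets=[
    [[0,0,0],[-45,15,0],0.5],
    [[0,0,0],[-35,0,0],0.5],
    [[0,0,0],[0,0,0],0.5],
    [[0,0,0],[0,0,0],0.5],
  ],
)

```text
t: 51.0
eef_pos: [0.4313, 0.2245, 0.4485]
ee_rot: [-3.141, -0.001, 0.087]
force: [0.2, 0.6, 0.5]
width: 0.0441
```

```bash
python3 look.py wrist 22 0 0 512 384; python3 look.py scene 22 60 60 400 300; python3 look.py side 22 120 90 380 375; python3 - <<'E'
from h import *
th=np.radians(4.9);o=np.array([.5514,.1189]);ex=np.array([np.cos(th),np.sin(th)]);ey=np.array([-ex[1],ex[0]])
for n,dz in (('wrist',0),('scene',2.6),('side',.6)):
    P=load(f'pics/{n}22.npz').cloud().reshape(-1,3);xr=(P[:,:2]-o)@ex*1000;yr=(P[:,:2]-o)@ey*1000;z=P[:,2]*1000-dz
    m=(abs(xr)<86)&(abs(xr)>45)&(yr>18)&(yr<112)&(z>105)&(z<135)
    A=np.c_[xr[m],yr[m],np.ones(m.sum())];w=np.linalg.lstsq(A,z[m],rcond=None)[0];r=abs(A@w-z[m])<3;w=np.linalg.lstsq(A[r],z[m][r],rcond=None)[0]
    print(n,m.sum(),'slopes',np.degrees(w[:2]).round(2),'z at ctr %.1f'%(w@[0,70,1]),'y',np.percentile(yr[m],[0.5,99.5]).round(1))
E
```

```text
51.0 [0.4313 0.2245 0.4485] [-3.141e+00 -1.000e-03  8.700e-02] [0.2 0.6 0.5] [ 0.89  0.01 -0.32  0.   -1.24  0.77]
51.05 [0.4319 0.2246 0.4481] [ 3.142e+00 -1.000e-03  8.600e-02] [ 0.6 -0.2 -0.1] [ 0.88  0.02 -0.32  0.   -1.24  0.77]
51.1 [0.4323 0.2245 0.4478] [ 3.141 -0.     0.086] [0.3 0.6 0.5] [ 0.88  0.02 -0.32  0.   -1.24  0.77]
wrist 5723 slopes [0.03 0.06] z at ctr 119.6 y [ 18.5 111.5]
scene 447 slopes [0.11 0.01] z at ctr 118.6 y [ 20.2 111.4]
side 469 slopes [0.05 0.44] z at ctr 118.8 y [ 18.9 111.4]
```

View pics/scene22z.png

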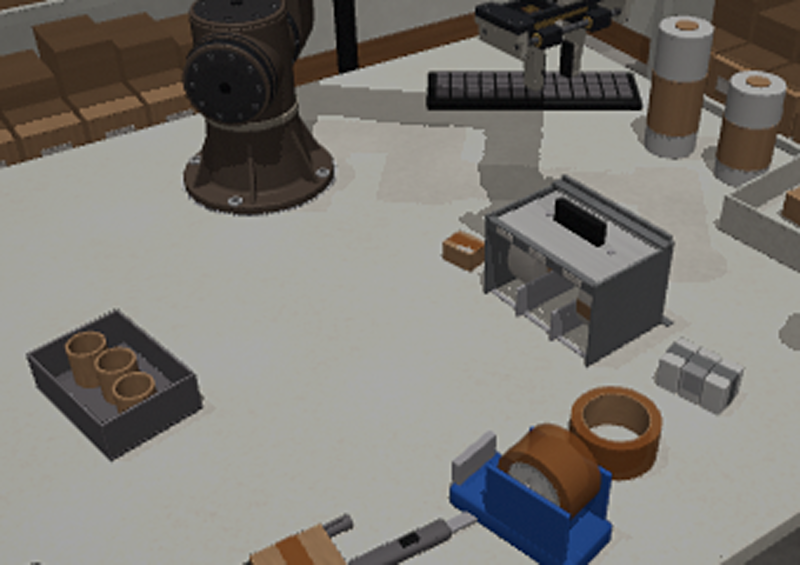

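View pics/wrist22z.png

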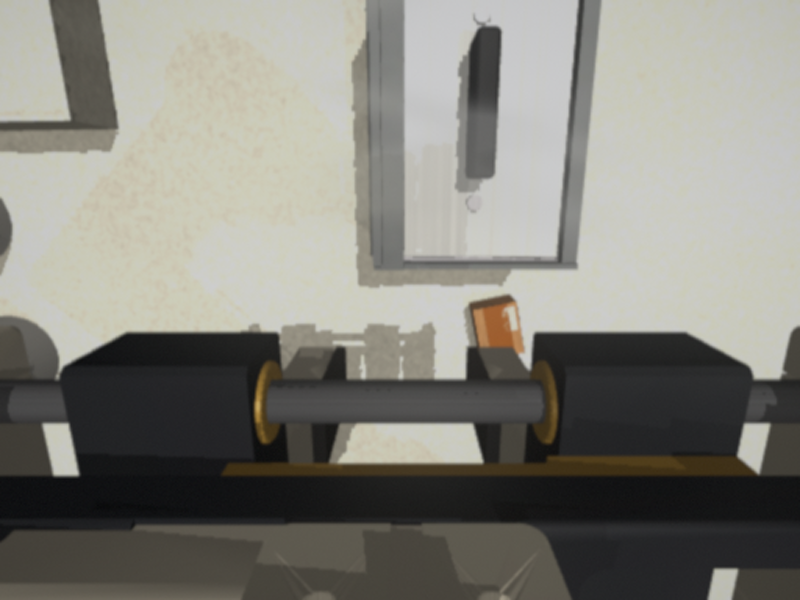

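View pics/side22z.png

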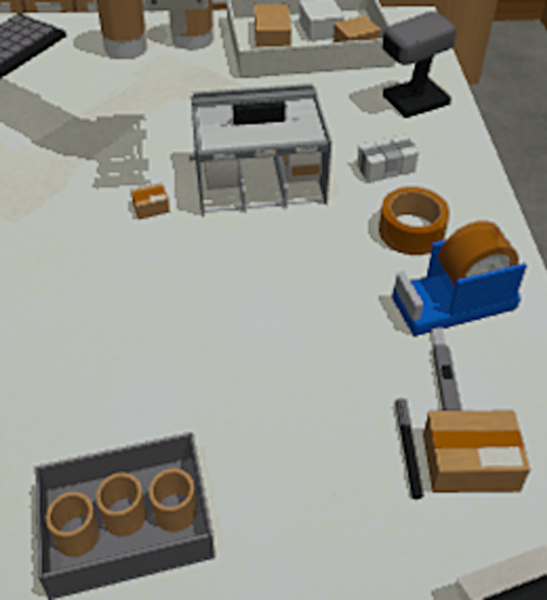

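The cover lies level in its seat, with its top at about 119 mm. Both rolls stand in their lanes, the three cores are in the tray, and nothing else has moved. I hand the job in.

```bash
python3 -c "
from station import *
print(job_done())"
```

```text
the job is handed in; nothing more can be done
None
```

The job is done and was handed in at about 51 s of the 210 s allowed.

- **Cores:** All three empty cores are in the scrap tray, standing upright.
- **Rolls:** Only two rolls were on the bench. I pushed each one on its rim over the sill with the closed fingers, the nearest first: roll A into lane 2, then roll B into lane 0. I gripped each only to turn it on the spot, twice, and never lifted it. The moving label on the rims showed that they rolled rather than dragged. Both stood in their lanes before the cover went on, and both still show through the mouth.
- **Cover:** I tilted it about 8°, slid the back edge under the lip, lowered it and let go.

**Last checks:** The three cameras put the cover's top at 118.6 to 119.6 mm, where fully seated is 119 mm. Two of them read it level to within about 0.1°. The side camera alone read a 0.4° slope front to back, which I put down to its few, noisy readings. The front gap to the bar was about 2.5 mm. The bystander objects looked unmoved.

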